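# Reload and start the relay ageing test set

### The job

Reload the relay test set on the repair bench: take every finished relay (orange cover) out of its socket and put it in the yellow bin, and plug every waiting relay (blue cover) fully home in a socket of its own, any socket. Wind the clockwork timer's wing key clockwise right up to its stop, by several part turns. When all that is done, and never before the timer is wound, press the green start button fully down and let it come up. Leave the other things on the bench where they are.

Things in the scene. Friction and masses are not known exactly. Their poses are not given: they have to be found in the camera images.
- new1: waiting relay, BLUE cover: block 32 x 44 x 40 mm (its x, y, z), black plug base 14 mm high with foot stepped in 1.5 mm (lowest 3 mm), white label on top; 60 to 120 g. Origin: centre of its underside. Stands upright on the bench before the test set, long side roughly along world y. Grip across the 32 mm width. None if absent.
- new2: waiting relay, BLUE cover: block 32 x 44 x 40 mm (its x, y, z), black plug base 14 mm high with foot stepped in 1.5 mm (lowest 3 mm), white label on top; 60 to 120 g. Origin: centre of its underside. Stands upright on the bench before the test set, long side roughly along world y. Grip across the 32 mm width. None if absent.
- new3: waiting relay, BLUE cover: block 32 x 44 x 40 mm (its x, y, z), black plug base 14 mm high with foot stepped in 1.5 mm (lowest 3 mm), white label on top; 60 to 120 g. Origin: centre of its underside. Stands upright on the bench before the test set, long side roughly along world y. Grip across the 32 mm width. None if absent.
- old1: finished relay, ORANGE cover, else the same 32 x 44 x 40 mm block (origin: centre of the underside). At the start it sits in a socket, its top 26 mm above the socket mouth; it lifts straight out. None if absent.
- old2: finished relay, ORANGE cover, else the same 32 x 44 x 40 mm block (origin: centre of the underside). At the start it sits in a socket, its top 26 mm above the socket mouth; it lifts straight out. None if absent.
- old3: finished relay, ORANGE cover, else the same 32 x 44 x 40 mm block (origin: centre of the underside). At the start it sits in a socket, its top 26 mm above the socket mouth; it lifts straight out. None if absent.
- sockets_hole0 (a point): centre of the mouth of socket well 1 of the four in the test set's black block (a row along its y, 64 mm apart), 56 mm above the bench; z up, axes as the test set's. Well 36 mm (x) by 48 mm (y), 14 mm deep, 2 mm chamfer; a relay goes in long side along the row, either way round, its plug base then wholly inside.
- sockets_hole1 (a point): centre of the mouth of socket well 2 of the four in the test set's black block (a row along its y, 64 mm apart), 56 mm above the bench; z up, axes as the test set's. Well 36 mm (x) by 48 mm (y), 14 mm deep, 2 mm chamfer; a relay goes in long side along the row, either way round, its plug base then wholly inside.
- sockets_hole2 (a point): centre of the mouth of socket well 3 of the four in the test set's black block (a row along its y, 64 mm apart), 56 mm above the bench; z up, axes as the test set's. Well 36 mm (x) by 48 mm (y), 14 mm deep, 2 mm chamfer; a relay goes in long side along the row, either way round, its plug base then wholly inside.
- sockets_hole3 (a point): centre of the mouth of socket well 4 of the four in the test set's black block (a row along its y, 64 mm apart), 56 mm above the bench; z up, axes as the test set's. Well 36 mm (x) by 48 mm (y), 14 mm deep, 2 mm chamfer; a relay goes in long side along the row, either way round, its plug base then wholly inside.
- test_set: the fixed test set: grey case 120 x 380 x 36 mm (x, y, z), origin centre of its underside, with the black socket block (56 x 272 mm, 20 mm high) on its top and the green start button on the left end (+y).
- start_top (a point): centre of the top of the green start button (28 mm across, in a black round housing 44 mm across 12 mm high), 58 mm above the bench when up; presses straight down.
- start (a joint): travel of the start button: 0 up, 0.006 m fully down; sprung, needs about 5 N fully down, and comes up by itself.
- timer: the fixed clockwork timer: a cream box 140 x 140 x 56 mm, origin centre of its underside, the wing key upright in its top, on the left or right of the bench. A small pointer on its near (-x) side, geared to the key, goes from red (run down) over yellow to green (fully wound).
- key_grip (a point): centre of the brass wing of the key: an upright blade 52 mm long (along its x), 9 mm thick (along its y), 28 mm high, its middle 34 mm above the timer's top, 90 mm above the bench, on the key's vertical axis; it turns with the key, which has 3 mm of sprung play sideways. Pinch it across its thickness.
- key (a joint): how far the key is wound, rad: grows as the key turns clockwise seen from above, from 0 (run down) to 9.42 at the hard stop (fully wound). Starts between 0 and 1.5. Winding takes 0.12 to 0.17 N m; the ratchet holds what is wound when the key is let go, but 0.05 to 0.1 N m can force it back.
- bin: the fixed yellow bin for finished relays: open box 190 x 150 x 55 mm (x, y, z), walls 4 mm, origin centre of its underside, on the other side of the bench from the timer.
- bin_in (a point): centre of the bin's inner floor, 4 mm above the bench; axes as the bin's.
- spool: bystander: white solder spool, 56 mm across, 40 mm high, origin centre of the underside; behind what stands on the left.
- flux: bystander: amber bottle, 44 mm across, 95 mm high, origin centre of the underside; behind what stands on the right.
- driver: bystander: screwdriver with red handle, 200 mm long, lying beyond the right half of the test set.
- tape: bystander: roll of brown tape, 72 mm across, 18 mm high, near left.
- meter: bystander: yellow multimeter, 78 x 155 x 34 mm, lying near right.
- jar: bystander: white jar with green cap, 54 mm across, 60 mm high, beyond the test set.

How it is judged (in metres and radians):
On the way, in this order (a step that is already met when the one before it is completed fails the run):
1. every finished relay in the bin, every waiting relay fully home in a socket, and the timer wound to within 0.32 rad of its stop (((horizontal distance between new1 and sockets_hole0 below 0.005 m and z of new1 in the frame of sockets_hole0 below -0.0115 m and angle between new1's own z axis and vertical below 0.1 rad) or (horizontal distance between new1 and sockets_hole1 below 0.005 m and z of new1 in the frame of sockets_hole1 below -0.0115 m and angle between new1's own z axis and vertical below 0.1 rad) or (horizontal distance between new1 and sockets_hole2 below 0.005 m and z of new1 in the frame of sockets_hole2 below -0.0115 m and angle between new1's own z axis and vertical below 0.1 rad) or (horizontal distance between new1 and sockets_hole3 below 0.005 m and z of new1 in the frame of sockets_hole3 below -0.0115 m and angle between new1's own z axis and vertical below 0.1 rad)) and ((horizontal distance between new2 and sockets_hole0 below 0.005 m and z of new2 in the frame of sockets_hole0 below -0.0115 m and angle between new2's own z axis and vertical below 0.1 rad) or (horizontal distance between new2 and sockets_hole1 below 0.005 m and z of new2 in the frame of sockets_hole1 below -0.0115 m and angle between new2's own z axis and vertical below 0.1 rad) or (horizontal distance between new2 and sockets_hole2 below 0.005 m and z of new2 in the frame of sockets_hole2 below -0.0115 m and angle between new2's own z axis and vertical below 0.1 rad) or (horizontal distance between new2 and sockets_hole3 below 0.005 m and z of new2 in the frame of sockets_hole3 below -0.0115 m and angle between new2's own z axis and vertical below 0.1 rad)) and ((horizontal distance between new3 and sockets_hole0 below 0.005 m and z of new3 in the frame of sockets_hole0 below -0.0115 m and angle between new3's own z axis and vertical below 0.1 rad) or (horizontal distance between new3 and sockets_hole1 below 0.005 m and z of new3 in the frame of sockets_hole1 below -0.0115 m and angle between new3's own z axis and vertical below 0.1 rad) or (horizontal distance between new3 and sockets_hole2 below 0.005 m and z of new3 in the frame of sockets_hole2 below -0.0115 m and angle between new3's own z axis and vertical below 0.1 rad) or (horizontal distance between new3 and sockets_hole3 below 0.005 m and z of new3 in the frame of sockets_hole3 below -0.0115 m and angle between new3's own z axis and vertical below 0.1 rad)) and x of old1 in the frame of bin_in between -0.095 and 0.095 m and y of old1 in the frame of bin_in between -0.075 and 0.075 m and z of each of old1, old2, old3 in the frame of bin_in below 0.045 m and x of old2 in the frame of bin_in between -0.095 and 0.095 m and y of old2 in the frame of bin_in between -0.075 and 0.075 m and x of old3 in the frame of bin_in between -0.095 and 0.095 m and y of old3 in the frame of bin_in between -0.075 and 0.075 m and value of joint key above 9.1 rad), for 0.2 s.
2. then the start button pressed fully down (value of joint start above 0.0048 m), for 0.1 s.
At the end, for the whole second after the job is handed in: Every blue relay upright in a socket well, within 5 mm of its centre and 2.5 mm of its floor; every orange relay inside the yellow bin, underside less than 45 mm above its floor; the key within 0.32 rad of its stop; the start button up; relays at rest (all of step 1 and value of joint start below 0.0015 m and linear speed of each of new1, new2, new3, old1, old2, old3 below 0.02 m/s); the robot touches nothing.
It fails at once if the start button pressed down before the timer is wound (value of joint start above 0.004 m and value of joint key below 9 rad).
It fails at once if another thing on the bench moved more than 40 mm or tipped over (distance of any of spool, flux, driver, tape, meter, jar from where it was at the start of the episode above 0.04 m or angle between any of spool, flux, meter, jar, tape's own z axis and vertical above 0.6 rad).
Of new1, new2, new3 only 2 to 3 are there at a start; the rules pass over those that are not, and their reading is None.
Of old1, old2, old3 only 1 to 2 are there at a start; the rules pass over those that are not, and their reading is None.
At some moment in a run one of new1, new2, new3 may be knocked a few centimetres aside while the robot is not near it.
It also fails if it takes over 210 s, if anything falls off the work surface, if the arm or the gripper's body presses on something with over 40 N, if the wrist force passes 120 N, or if a joint passes its speed limit or range.

### The arm

A 6-joint arm with a two-finger parallel gripper is mounted at the origin on the work surface. World frame = base frame: x ahead of the robot, y to its left, z up, the work surface at z = 0. Lengths are in m, angles in degrees, forces in N, time in s.
With the tool pointing down it reaches from about 0.375 to 0.9 m from the base axis. Payload 3.1 kg.
Tool frame: the origin (TCP) lies at the very end of the fingers, on their centre line; the grasp point (between the pads) lies 19 mm behind it; z points along the fingers, y is the line along which they close (so a half turn about z gives the same grasp; the last joint's range is limited). The gripper opens to 87 mm and grips with 3 to 60 N. Pads are 19 mm wide; open, the fingers measure 117 mm over their backs; the gripper's body (75 mm by 190 mm) begins 51 mm behind the grasp point.
Start: joints at [-79.67, 30.224, 82.088, -0, 67.689, -10.227], TCP at [0.219, -0.585, 0.223] pointing down, gripper open.
Joint ranges: [-176.69, 176.69], [-43.24, 126.21], [12.49, 139.97], [-82, 262], [0, 151.66], [-163.58, 163.58]. Speed limits (degrees/s): [159.86, 159.86, 180, 180, 180, 180].

### API

Orientations are given as a 3x3 rotation matrix whose columns are the frame's x, y, z axes.
In Python, from rig import readout, viewer, ticket gives the robot as it stands.
- The arm moves only by the tool send_rows, never from a script. Its argument "moves" is a list of rows, each a list of 6 numbers: the shift along the tool's x, y, z in units of 250 mm (1.0 is 250 mm), then the turn, a rotation vector about the tool's x, y, z in units of 90 degrees (1.0 is 90 degrees). A call has 1 to 12 rows; each row is the pose to reach, as a shift and turn from the pose commanded when the call began, along the tool's axes at that moment; what a row does not reach only later rows make up. A row lasts 1/10 s, in which the tool goes at most 50 mm and 8.59 degrees, less where a joint would pass 70% of its speed; a pose out of reach is approached as far as the arm can. A call with a number of a shift or a turn outside -1 to 1 is refused whole. A call with a gripper value outside its range is refused whole. "grip" is the opening, from 0 (shut) to 1 (fully open), set as the call begins (left out, the last holds). The fingers move at their own pace and stop on an object; the grip force is fixed at half the most. Time passes only in rows, so rows that repeat a pose let the fingers close. It gives the time, the measured TCP pose, the force, the opening and the grip force at its end, in the units of the state.
- readout.read_state(): the state, without advancing time (a new reading comes with each control period).
- viewer.capture(name): name is "scene" or "top"; returns (picture, depth): 400x640x3 uint8, red, green, blue; 400x640 float32, m along the optical axis (not along the pixel's ray), 0 where there is no reading.
- viewer.camera_info(name): a dict with "fx", "fy", "cx", "cy" (pixels), "R" (3x3) and "t" (3): a world point X has camera coordinates R X + t. Camera axes: x right, y down, z forward; pixel columns grow to the right and rows downward; lengths in m; the calibration is good to about 2 mm. A picture is of the moment at which its call begins. camera_info takes no time and is no camera call.
- ticket.hand_in(): hands the job in; it is judged then, once.
The state is a dict: "time_s": time; "joint_positions": joint angles; "qvel": joint speeds; "tau": joint torques, N m; "position": TCP position; "tcp_rot": TCP orientation; "force": force on the tool from outside, world axes, zero at the start; "moment": the same for the moment, N m; "opening": opening from 0.0 (shut) to 1.0 (fully open); "grasp_force": force on a finger pad.
Only numpy, scipy, OpenCV 4.12 (cv2) and the standard library are available. Lean on these libraries where they do the work, as an engineer would, in place of code of your own. Each camera call takes 0.05 s, during which the arm holds its last target. There are 200 camera calls.

## Working session

There is one attempt and no reset: what is moved stays moved. The work goes in short steps, Python scripts to look and compute and a tool call to move; the robot and the scene stay as the last step left them, time stands still between calls to the robot, and variables do not carry over. Pictures are saved under pics/ and viewed, at most 14 in all, crops included, and the job is handed in when it is done.

Besides the shell and the picture viewer there is one more tool, called after ">>>" as name([rows], argument=value, ...), one row to a line, values as JSON. send_rows: Moves the arm, as the interface text tells. Shifts and turns lie within -1 to 1; 1 stands for 250 mm of shift or 90 degrees of turn. Its arguments: {"type":"object","properties":{"moves":{"type":"array"},"grip":{"type":"number"}},"required":["moves"]}

```bash
mkdir -p pics; ls; python3 - <<'E'
from rig import readout, viewer
import cv2,json,numpy as np
s=readout.read_state();print(s)
for n in("scene","top"):
    p,d=viewer.capture(n);cv2.imwrite(f"pics/{n}0.png",p[:,:,::-1]);np.save(f"pics/{n}0.npy",d)
    print(n,viewer.camera_info(n),(d>0).mean())
E
```

```text
pics
{'time_s': 0.0, 'joint_positions': array([-7.96699651e+01,  3.02773448e+01,  8.21571688e+01, -2.78059159e-03,
        6.76879539e+01, -1.02287958e+01]), 'qvel': array([-0.03361818,  0.06481866, -0.05489387, -0.05500358, -0.00871798,
       -0.02705208]), 'tau': array([-2.13447827e-03, -4.40053010e+01, -1.76594299e+01,  6.31787349e-02,
        5.83437702e-02, -1.80006623e-04]), 'position': array([ 0.21934586, -0.58446037,  0.22158467]), 'tcp_rot': array([[ 9.36305691e-01,  3.51185806e-01, -4.27453654e-04],
       [ 3.51185906e-01, -9.36303408e-01,  2.09476035e-03],
       [ 3.35423791e-04, -2.11145174e-03, -9.99997715e-01]]), 'force': array([ 0.8349459 , -0.1278075 ,  0.53711165]), 'moment': array([ 0.01324963, -0.0401831 , -0.04131153]), 'grasp_force': 0.0, 'opening': 1.0009228080094787}
scene {'fx': 366.1157681677474, 'fy': 366.1157681677474, 'cx': 320.7178879204976, 'cy': 197.9347254138444, 'R': array([[ 0.6021631 ,  0.79835245, -0.00574193],
       [ 0.55863358, -0.42646977, -0.71137336],
       [-0.57037542,  0.42515515, -0.70279085]]), 't': array([-0.31931701, -0.23961103,  1.28840839])} 0.996
top {'fx': 426.67528904222655, 'fy': 426.67528904222655, 'cx': 322.9540418566057, 'cy': 188.7868276098247, 'R': array([[-3.49528981e-03, -9.99796544e-01,  1.98658996e-02],
       [-9.89725717e-01,  6.19123552e-04, -1.42977700e-01],
       [ 1.42936310e-01, -2.01615402e-02, -9.89526515e-01]]), 't': array([-0.02954498,  0.52876182,  1.24295191])} 0.99594140625
```

View pics/scene0.png

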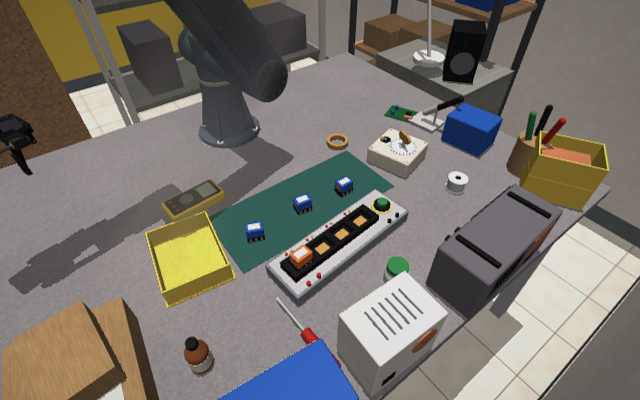

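View pics/top0.png

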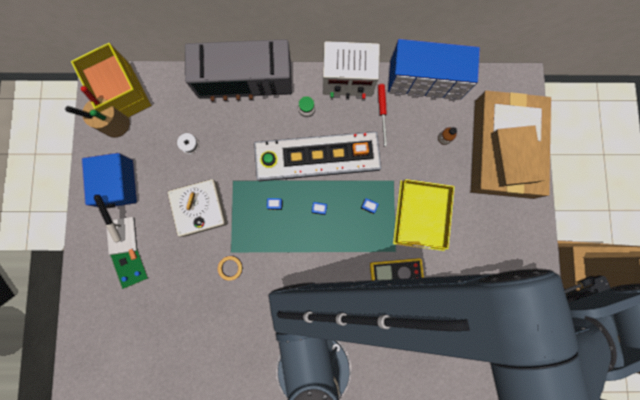

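```bash
cat > h.py <<'E'
import numpy as np,cv2
from rig import readout,viewer
def plane(n,uv,z):
    c=viewer.camera_info(n);uv=np.atleast_2d(np.asarray(uv,float))
    d=np.c_[(uv[:,0]-c['cx'])/c['fx'],(uv[:,1]-c['cy'])/c['fy'],np.ones(len(uv))]@c['R']
    o=-c['R'].T@c['t'];k=(z-o[2])/d[:,2];return o+d*k[:,None]
def cloud(n,d):
    c=viewer.camera_info(n);v,u=np.mgrid[:400,:640]
    p=np.dstack([(u-c['cx'])/c['fx']*d,(v-c['cy'])/c['fy']*d,d])-c['t'];return p@c['R']
def proj(n,X):
    c=viewer.camera_info(n);p=np.atleast_2d(X)@c['R'].T+c['t'];return np.c_[p[:,0]/p[:,2]*c['fx']+c['cx'],p[:,1]/p[:,2]*c['fy']+c['cy']]
def blobs(m,amin=20):
    n,l,s,c=cv2.connectedComponentsWithStats(m.astype(np.uint8));return [(l==i) for i in range(1,n) if s[i,4]>=amin]
def rect(n,m,z):
    "min-area rectangle of mask m cast on plane z: centre, sizes, angle of long side (deg)"
    v,u=np.nonzero(m);q=np.concatenate([np.c_[u+a,v+b] for a in(-.5,.5) for b in(-.5,.5)])
    P=plane(n,q,z)[:,:2].astype(np.float32)*1000
    c,(w,h),a=cv2.minAreaRect(P);
    if w>h:w,h=h,w;a+=90
    a=(a+90+90)%180-90   # long side direction angle
    return np.round(c,1),round(w,1),round(h,1),round(a,1)
def hsv(p):return cv2.cvtColor(p,cv2.COLOR_RGB2HSV)
E
cat > m.py <<'E'
from h import *
def relays(n='top',p=None,d=None):
    if p is None:p,d=viewer.capture(n)
    H=hsv(p);P=cloud(n,d);z=P[...,2]
    for nm,col in(('blue',(H[...,0]>100)&(H[...,0]<130)&(H[...,1]>90)),('orange',(H[...,0]>4)&(H[...,0]<18)&(H[...,1]>140)&(H[...,2]>120))):
        roi=(P[...,0]>.35)&(P[...,0]<.75)&(abs(P[...,1])<.5)
        for b in blobs(cv2.morphologyEx((col&roi&(z>.015)&(z<.1)).astype(np.uint8),cv2.MORPH_CLOSE,np.ones((5,5)))):
            zt=np.percentile(z[b],80);t=b&(z>zt-.007)
            print(n,nm,b.sum(),'z',round(zt,4),rect(n,t,zt),'cen',P[t].mean(0).round(4))
    return p,d,P
if __name__=='__main__':
    for n in('top','scene'):
        p,d,P=relays(n);z=P[...,2]
        H=hsv(p)
        box=(P[...,0]>.5)&(P[...,0]<.8)&(abs(P[...,1])<.3)
        for nm,a,b,zz in(('case',.03,.042,.036),('block',.05,.064,.056)):
            m=box&(z>a)&(z<b)
            if nm=='block':m&=H[...,2]<70
            for q in blobs(m,100):print(n,nm,q.sum(),np.median(z[q]).round(4),rect(n,q,zz))
        g=(H[...,0]>45)&(H[...,0]<80)&(H[...,1]>120)&box&(z>.05)&(z<.07)
        for q in blobs(g,8):print(n,'green',np.median(z[q]).round(4),rect(n,q,.058),'cen',P[q].mean(0))
        L=(P[...,0]>.3)&(P[...,0]<.75)&(P[...,1]>.15)
        for q in blobs(L&(z>.046)&(z<.064),100):print(n,'timer',q.sum(),rect(n,q,.056))
        for q in blobs(L&(z>.09)&(z<.115),8):print(n,'key',q.sum(),np.percentile(z[q],[10,50,90]).round(3),rect(n,q,.104),'cen',P[q].mean(0).round(4))
        y=(H[...,0]>20)&(H[...,0]<35)&(H[...,1]>150)&(P[...,1]<0)&(P[...,0]>.3)&(P[...,0]<.7)
        for q in blobs(y&(z>.045)&(z<.062),20):print(n,'bin',q.sum(),rect(n,q,.055))
    p,d=viewer.capture('top')
    cv2.imwrite('pics/crop1.png',cv2.resize(p[125:240,160:460,::-1],None,fx=2.6,fy=2.6,interpolation=cv2.INTER_CUBIC))
E
python3 m.py
```

```text
top blue 100 z 0.0424 (array([485.5, 118. ]), 32.9, 44.7, 89.9) cen [0.4875 0.1175 0.0408]
top blue 107 z 0.043 (array([ 479.7, -169. ]), 34.9, 46.4, 65.8) cen [ 0.4801 -0.1683  0.0411]
top blue 93 z 0.0426 (array([472.5, -17.4]), 34.2, 45.9, 81.8) cen [ 0.4729 -0.0166  0.0407]
top orange 76 z 0.0842 (array([ 644.4, -139. ]), 34.0, 45.7, -84.6) cen [ 0.6442 -0.1358  0.0827]
top case 2749 0.0372 (array([633.2, -11.8]), 124.3, 382.3, -84.7)
top block 744 0.0562 (array([634.5, -45.4]), 56.3, 267.7, -84.9)
top green 0.0606 (array([781.7,  20.4]), 37.9, 45.6, -89.8) cen [0.78287154 0.02023556 0.06051317]
top green 0.0588 (array([618.7, 134.7]), 27.4, 29.9, -89.9) cen [0.61941752 0.13440428 0.05842017]
top timer 128 (array([557.9, 544.9]), 15.6, 139.1, 7.3)
top timer 2171 (array([472.8, 343.4]), 143.7, 144.5, -74.3)
top key 10 [0.107 0.111 0.114] (array([749.9, 653.9]), 9.0, 17.4, -89.8) cen [0.7475 0.6486 0.1111]
top key 379 [0.098 0.109 0.113] (array([720.1, 610.9]), 61.8, 97.5, -67.5) cen [0.7194 0.6077 0.1075]
top key 1848 [0.096 0.1   0.103] (array([549.6, 593.7]), 115.4, 143.5, 8.6) 
[... 1341 characters left out ...]
0, 156.3, -74.1)
scene key 542 [0.092 0.102 0.113] (array([ 472.1, 1563.9]), 105.7, 369.3, -1.0) cen [0.481  1.5697 0.1024]
scene key 10 [0.091 0.097 0.112] (array([308.1, 941.3]), 10.6, 70.1, -62.5) cen [0.3041 0.9492 0.0999]
scene key 62 [0.092 0.103 0.112] (array([448. , 573.3]), 35.1, 55.8, 85.9) cen [0.4462 0.577  0.1023]
scene key 952 [0.096 0.101 0.102] (array([554.1, 584.5]), 131.3, 146.6, 8.6) cen [0.5529 0.5901 0.1   ]
scene key 79 [0.092 0.099 0.105] (array([492.5, 340.1]), 26.4, 67.6, -19.8) cen [0.4868 0.3459 0.0993]
scene key 261 [0.095 0.11  0.113] (array([718. , 608.1]), 52.1, 124.8, -66.9) cen [0.7236 0.5932 0.107 ]
scene bin 425 (array([ 460.1, -334.4]), 150.7, 188.0, -8.1)
```

View pics/crop1.png

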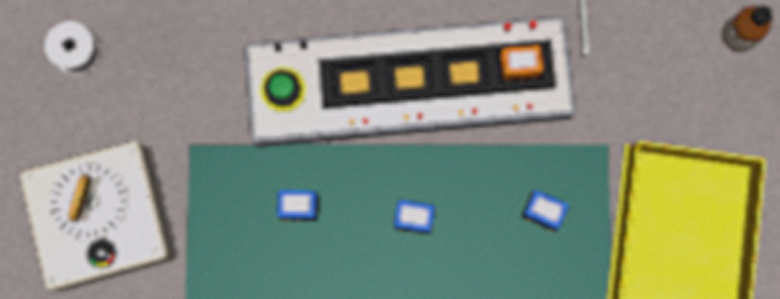

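```bash
cat > go.py <<'E'
import sys
from h import *
from scipy.spatial.transform import Rotation as Ro
s=readout.read_state();p=np.array(s['position']);R=np.array(s['tcp_rot'])
print('t',round(s['time_s'],2),'pos',(p*1000).round(1),'yaw',np.degrees(np.arctan2(R[1,0],R[0,0])).round(1),'j1,j6',s['joint_positions'][[0,5]].round(1),'open',round(s['opening'],3),'gf',round(s['grasp_force'],1),'F',s['force'].round(1),'Mz',s['moment'].round(2))
for a in sys.argv[1:]:
    x,y,z,w=[float(t) for t in a.split(',')]
    c,n=np.cos(np.radians(w)),np.sin(np.radians(w))
    Rt=np.array([[c,n,0],[n,-c,0],[0,0,-1]])
    print(a,(R.T@(np.array([x,y,z])/1000-p)/.25).round(4),(Ro.from_matrix(R.T@Rt).as_rotvec()/(np.pi/2)).round(4))
E
python3 go.py 350,-380,200,50 480,-170.5,120,65.5 480,-170.5,19,65.5
```

```text
t 0.25 pos [ 219.4 -584.9  222.1] yaw 20.6 j1,j6 [-79.7 -10.2] open 1.002 gf 0.0 F [0.2 0.1 0.1] Mz [ 0.01  0.03 -0.01]
350,-380,200,50 [ 0.7767 -0.5837  0.089 ] [-6.000e-04 -3.000e-04 -3.271e-01]
480,-170.5,120,65.5 [ 1.5578 -1.1854  0.4097] [-6.000e-04 -3.000e-04 -4.994e-01]
480,-170.5,19,65.5 [ 1.5578 -1.185   0.8137] [-6.000e-04 -3.000e-04 -4.994e-01]
```

>>> send_rows([
  [0.777,-0.584,0.089,0,0,-0.327],
  [0.777,-0.584,0.089,0,0,-0.327],
  [0.777,-0.584,0.089,0,0,-0.327],
  [0.777,-0.584,0.089,0,0,-0.327],
  [0.777,-0.584,0.089,0,0,-0.327],
  [0.777,-0.584,0.089,0,0,-0.327],
  [0.777,-0.584,0.089,0,0,-0.327],
], grip=1)

```text
time_s: 0.95
position: [0.3507, -0.3797, 0.2004]
tcp_rot: [[0.641, 0.768, -0.0], [0.768, -0.641, -0.001], [-0.001, 0.0, -1.0]]
force: [-0.7, -1.0, 0.1]
opening: 0.994
grasp_force: 0.0
```

```bash
python3 go.py 480,-170.5,120,65.5 480,-170.5,19,65.5
```

```text
t 0.95 pos [ 350.7 -379.7  200.4] yaw 50.1 j1,j6 [-59.7 -19.8] open 0.994 gf 0.0 F [-0.7 -1.   0.1] Mz [-0.06 -0.07 -0.01]
480,-170.5,120,65.5 [ 0.9739 -0.1393  0.3211] [ 1.000e-04  4.000e-04 -1.707e-01]
480,-170.5,19,65.5 [ 0.9741 -0.1394  0.7251] [ 1.000e-04  4.000e-04 -1.707e-01]
```

>>> send_rows([
  [0.974,-0.139,0.321,0,0,-0.171],
  [0.974,-0.139,0.321,0,0,-0.171],
  [0.974,-0.139,0.321,0,0,-0.171],
  [0.974,-0.139,0.321,0,0,-0.171],
  [0.974,-0.139,0.321,0,0,-0.171],
  [0.974,-0.139,0.321,0,0,-0.171],
  [0.974,-0.139,0.321,0,0,-0.171],
])

```text
time_s: 1.65
position: [0.4807, -0.1716, 0.1195]
tcp_rot: [[0.415, 0.91, -0.0], [0.91, -0.415, -0.0], [-0.0, -0.0, -1.0]]
force: [-0.7, -0.2, 0.5]
opening: 1.001
grasp_force: 0.0
```

```bash
python3 -c "
from m import *
p,d,P=relays('top')
cv2.imwrite('pics/t2.png',p[:,:,::-1])
relays('scene')"; python3 go.py 480,-170.5,120,65.5 480,-170.5,19,65.5
```

```text
top orange 77 z 0.0844 (array([ 644.7, -139.1]), 36.2, 44.4, -89.9) cen [ 0.6399 -0.1349  0.1021]
scene blue 221 z 0.0414 (array([485.6, 114.6]), 37.9, 51.9, -88.3) cen [0.489  0.111  0.0457]
scene blue 198 z 0.0407 (array([472.6, -19.6]), 41.6, 48.4, 81.6) cen [ 0.4718 -0.0196  0.0396]
scene blue 200 z 0.0404 (array([ 478.9, -171. ]), 39.5, 45.6, 64.3) cen [ 0.4798 -0.1717  0.0392]
scene orange 145 z 0.0833 (array([ 643.6, -141. ]), 36.6, 46.9, -85.4) cen [ 0.645  -0.1414  0.0819]
t 1.75 pos [ 480.4 -173.5  120.4] yaw 65.3 j1,j6 [-32.4  -7.7] open 1.003 gf 0.0 F [-0.1 -0.1  0.1] Mz [-0.03 -0.07 -0.  ]
480,-170.5,120,65.5 [ 0.0101 -0.0062  0.0014] [ 0.0009  0.0005 -0.0021]
480,-170.5,19,65.5 [ 0.0105 -0.0068  0.4054] [ 0.0009  0.0005 -0.0021]
```

>>> send_rows([
  [0.01,-0.006,0.15,0,0,0],
  [0.01,-0.006,0.3,0,0,0],
  [0.01,-0.006,0.405,0,0,0],
  [0.01,-0.006,0.405,0,0,0],
  [0.01,-0.006,0.405,0,0,0],
])

```text
time_s: 2.25
position: [0.4797, -0.1704, 0.0193]
tcp_rot: [[0.419, 0.908, 0.0], [0.908, -0.419, -0.0], [-0.0, 0.001, -1.0]]
force: [-0.4, -0.2, 0.5]
opening: 1.002
grasp_force: 0.0
```

```bash
python3 go.py 480,-170.5,19,65.5;python3 go.py 480,-170.5,19,65.5; python3 -c "
from m import *
p,d=viewer.capture('scene');cv2.imwrite('pics/s3.png',cv2.resize(p[150:290,180:420,::-1],None,fx=3,fy=3))"
```

```text
t 2.25 pos [ 479.7 -170.4   19.3] yaw 65.2 j1,j6 [-32.2  -7.4] open 1.002 gf 0.0 F [-0.4 -0.2  0.5] Mz [-0.03 -0.09  0.02]
480,-170.5,19,65.5 [0.0003 0.0013 0.0011] [ 0.0004  0.0001 -0.003 ]
t 2.25 pos [ 479.7 -170.4   19.3] yaw 65.2 j1,j6 [-32.2  -7.4] open 1.002 gf 0.0 F [-0.4 -0.2  0.5] Mz [-0.03 -0.09  0.02]
480,-170.5,19,65.5 [0.0003 0.0013 0.0011] [ 0.0004  0.0001 -0.003 ]
```

View pics/s3.png

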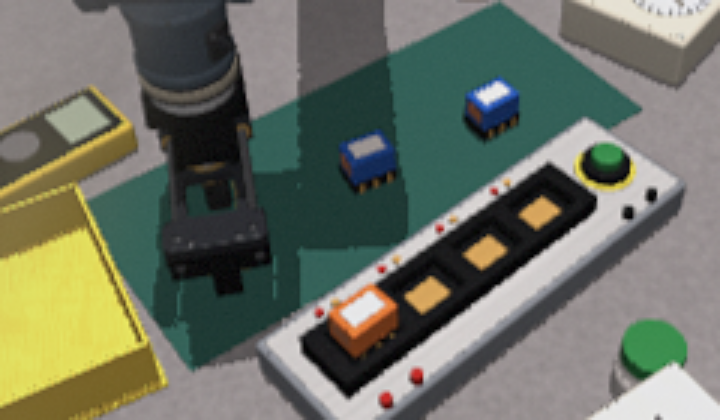

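>>> send_rows([
  [0,0,0,0,0,0],
  [0,0,0,0,0,0],
  [0,0,0,0,0,0],
  [0,0,0,0,0,0],
  [0,0,0,0,0,0],
  [0,0,0,0,0,0],
  [0,0,-0.2,0,0,0],
  [0,0,-0.4,0,0,0],
  [0,0,-0.4,0,0,0],
  [0,0,-0.4,0,0,0],
], grip=0.2)

```text
time_s: 3.3
position: [0.4804, -0.1688, 0.12]
tcp_rot: [[0.416, 0.909, 0.003], [0.909, -0.416, -0.002], [-0.0, 0.003, -1.0]]
force: [-0.2, -0.0, -0.2]
opening: 0.224
grasp_force: 0.0
```

```bash
python3 go.py 637.8,-77.2,110,95.2 637.8,-77.2,78,95.2 637.8,-77.2,60,95.2; python3 -c "
from m import *
p,d,P=relays('scene');cv2.imwrite('pics/s4.png',cv2.resize(p[130:290,180:420,::-1],None,fx=3,fy=3))"
```

```text
t 3.3 pos [ 480.4 -168.8  120. ] yaw 65.4 j1,j6 [-31.9  -7.3] open 0.224 gf 0.0 F [-0.2 -0.  -0.2] Mz [-0.04 -0.09  0.01]
637.8,-77.2,110,95.2 [0.5952 0.4199 0.0411] [ 0.0018  0.0007 -0.3312]
637.8,-77.2,78,95.2 [0.5953 0.4195 0.1691] [ 0.0018  0.0007 -0.3312]
637.8,-77.2,60,95.2 [0.5953 0.4193 0.2411] [ 0.0018  0.0007 -0.3312]
scene blue 223 z 0.0414 (array([488.9, 114.1]), 44.3, 53.1, -88.1) cen [0.4935 0.1075 0.0506]
scene blue 182 z 0.041 (array([472.2, -19.6]), 40.3, 48.0, 80.7) cen [ 0.4775 -0.0224  0.046 ]
scene blue 199 z 0.0403 (array([ 479.3, -171.2]), 41.2, 44.9, 61.4) cen [ 0.4799 -0.172   0.0392]
scene orange 146 z 0.0831 (array([ 644.2, -141. ]), 36.2, 47.5, 89.6) cen [ 0.645  -0.1413  0.0819]
```

>>> send_rows([
  [0,0,0,0,0,0],
  [0,0,0,0,0,0],
  [0,0,0,0,0,0],
  [0,0,0,0,0,0],
], grip=0.7)

```text
time_s: 3.75
position: [0.4794, -0.1683, 0.1181]
tcp_rot: [[0.417, 0.909, -0.001], [0.909, -0.417, 0.001], [0.0, -0.002, -1.0]]
force: [-0.1, -0.4, -0.1]
opening: 0.493
grasp_force: 0.0
```

>>> send_rows([
  [0,0,0,0,0,0],
  [0,0,0,0,0,0],
  [0,0,0,0,0,0],
  [0,0,0,0,0,0],
])

```text
time_s: 4.15
position: [0.4798, -0.1685, 0.1188]
tcp_rot: [[0.417, 0.909, 0.0], [0.909, -0.417, -0.0], [-0.0, 0.0, -1.0]]
force: [-0.2, -0.3, 0.2]
opening: 0.692
grasp_force: 0.0
```

```bash
python3 go.py 479.7,-170.5,17,65.2
```

```text
t 4.15 pos [ 479.8 -168.5  118.8] yaw 65.4 j1,j6 [-32.   -7.3] open 0.692 gf 0.0 F [-0.2 -0.3  0.2] Mz [-0.02 -0.06  0.01]
479.7,-170.5,17,65.2 [-0.0072  0.003   0.4074] [0.0001 0.     0.002 ]
```

>>> send_rows([
  [-0.007,0.003,0.2,0,0,0],
  [-0.007,0.003,0.408,0,0,0],
  [-0.007,0.003,0.408,0,0,0],
  [-0.007,0.003,0.408,0,0,0],
])

```text
time_s: 4.55
position: [0.4788, -0.1699, 0.0161]
tcp_rot: [[0.417, 0.909, -0.003], [0.909, -0.417, 0.002], [0.001, -0.004, -1.0]]
force: [-0.4, -0.3, -0.3]
opening: 0.696
grasp_force: 0.0
```

>>> send_rows([
  [0,0,0,0,0,0],
  [0,0,0,0,0,0],
  [0,0,0,0,0,0],
  [0,0,0,0,0,0],
  [0,0,0,0,0,0],
  [0,0,0,0,0,0],
  [0,0,0,0,0,0],
  [0,0,0,0,0,0],
], grip=0.0)

```text
time_s: 5.35
position: [0.4799, -0.1705, 0.0181]
tcp_rot: [[0.417, 0.909, 0.001], [0.909, -0.417, -0.001], [-0.0, 0.001, -1.0]]
force: [-1.4, 0.6, 8.8]
opening: 0.352
grasp_force: 30.0
```

>>> send_rows([
  [0,0,-0.2,0,0,0],
  [0,0,-0.4,0,0,0],
  [0,0,-0.4,0,0,0],
  [0,0,-0.4,0,0,0],
])

```text
time_s: 5.75
position: [0.4803, -0.1707, 0.1181]
tcp_rot: [[0.417, 0.909, 0.003], [0.909, -0.417, -0.002], [-0.0, 0.003, -1.0]]
force: [-0.4, 0.1, -0.5]
opening: 0.352
grasp_force: 30.0
```

```bash
python3 go.py 637.8,-77.2,110,95.2 637.8,-77.2,78,95.2 637.8,-77.2,60,95.2; python3 -c "
from m import *
p,d,P=relays('scene');cv2.imwrite('pics/s4.png',cv2.resize(p[130:290,180:420,::-1],None,fx=3,fy=3))
relays('top')"
```

```text
t 5.75 pos [ 480.3 -170.7  118.1] yaw 65.4 j1,j6 [-32.1  -7.5] open 0.352 gf 30.0 F [-0.4  0.1 -0.5] Mz [-0.03 -0.04 -0.03]
637.8,-77.2,110,95.2 [0.6027 0.4168 0.0333] [ 0.0019  0.0008 -0.3313]
637.8,-77.2,78,95.2 [0.6027 0.4164 0.1613] [ 0.0019  0.0008 -0.3313]
637.8,-77.2,60,95.2 [0.6027 0.4162 0.2333] [ 0.0019  0.0008 -0.3313]
scene blue 219 z 0.0412 (array([485.8, 115. ]), 38.7, 51.6, -88.1) cen [0.4847 0.1155 0.0401]
scene blue 190 z 0.041 (array([472.3, -20. ]), 40.3, 49.1, 81.6) cen [ 0.4719 -0.0199  0.0398]
scene orange 143 z 0.0832 (array([ 644.4, -141.1]), 37.4, 46.8, -87.7) cen [ 0.6451 -0.1415  0.0818]
top orange 77 z 0.0835 (array([ 644.3, -138.9]), 34.6, 45.3, -84.6) cen [ 0.6441 -0.1363  0.0823]
```

View pics/s4.png

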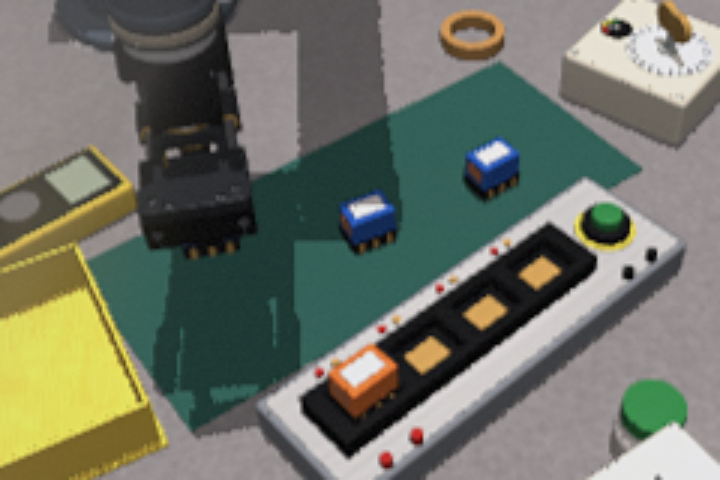

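>>> send_rows([
  [0.3,0.21,0.033,0,0,-0.16],
  [0.603,0.417,0.033,0,0,-0.331],
  [0.603,0.417,0.033,0,0,-0.331],
  [0.603,0.417,0.033,0,0,-0.331],
  [0.603,0.417,0.033,0,0,-0.331],
  [0.603,0.417,0.1,0,0,-0.331],
  [0.603,0.417,0.141,0,0,-0.331],
  [0.603,0.417,0.141,0,0,-0.331],
  [0.603,0.417,0.141,0,0,-0.331],
])

```text
time_s: 6.75
position: [0.6361, -0.0771, 0.0806]
tcp_rot: [[-0.089, 0.996, -0.003], [0.996, 0.089, 0.001], [0.001, -0.002, -1.0]]
force: [1.2, 0.2, -0.3]
opening: 0.356
grasp_force: 30.0
```

```bash
python3 go.py 638,-77.5,60,95.2; python3 -c "
from m import *
p,d,P=relays('scene');cv2.imwrite('pics/s5.png',cv2.resize(p[210:290,260:380,::-1],None,fx=6,fy=6))"
```

```text
t 6.75 pos [636.1 -77.1  80.6] yaw 95.1 j1,j6 [-16.9 -22. ] open 0.356 gf 30.0 F [ 1.2  0.2 -0.3] Mz [ 0.03 -0.11 -0.02]
638,-77.5,60,95.2 [-0.0022  0.0077  0.0822] [-0.0015 -0.0006 -0.001 ]
scene blue 181 z 0.0412 (array([485.7, 112.6]), 39.2, 55.5, -89.5) cen [0.4918 0.1136 0.0466]
scene blue 148 z 0.093 (array([642.6, -94.8]), 21.2, 47.3, 24.6) cen [ 0.6437 -0.0941  0.0932]
scene orange 139 z 0.083 (array([ 643.9, -141.1]), 36.8, 46.8, -87.4) cen [ 0.6446 -0.1421  0.0818]
```

View pics/s5.png

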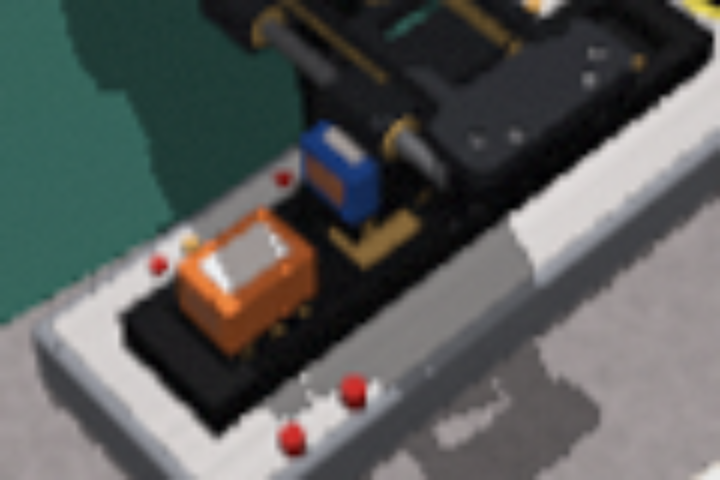

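>>> send_rows([
  [-0.002,0.008,0.015,0,0,0],
  [-0.002,0.008,0.03,0,0,0],
  [-0.002,0.008,0.045,0,0,0],
  [-0.002,0.008,0.06,0,0,0],
  [-0.002,0.008,0.08,0,0,0],
  [-0.002,0.008,0.08,0,0,0],
])

```text
time_s: 7.4
position: [0.6386, -0.0769, 0.0606]
tcp_rot: [[-0.09, 0.996, -0.002], [0.996, 0.09, 0.001], [0.001, -0.002, -1.0]]
force: [-0.5, 0.2, -0.2]
opening: 0.35
grasp_force: 30.0
```

```bash
python3 go.py 638,-77.5,60,95.2
```

```text
t 7.4 pos [638.6 -76.9  60.6] yaw 95.2 j1,j6 [-16.8 -22. ] open 0.35 gf 30.0 F [-0.5  0.2 -0.2] Mz [ 0.01 -0.09  0.04]
638,-77.5,60,95.2 [-0.0022 -0.0027  0.0024] [-0.0011 -0.0004 -0.0003]
```

>>> send_rows([
  [0,0,0.008,0,0,0],
  [0,0,0.008,0,0,0],
])

```text
time_s: 7.6
position: [0.6393, -0.0771, 0.0601]
tcp_rot: [[-0.09, 0.996, -0.0], [0.996, 0.09, -0.0], [-0.0, -0.0, -1.0]]
force: [-0.5, 0.5, 2.6]
opening: 0.357
grasp_force: 30.0
```

>>> send_rows([
  [0,0,0,0,0,0],
  [0,0,0,0,0,0],
  [0,0,0,0,0,0],
  [0,0,0,0,0,0],
  [0,0,-0.12,0,0,0],
  [0,0,-0.28,0,0,0],
  [0,0,-0.28,0,0,0],
  [0,0,-0.28,0,0,0],
], grip=0.7)

```text
time_s: 8.4
position: [0.64, -0.0773, 0.1307]
tcp_rot: [[-0.09, 0.996, 0.003], [0.996, 0.09, -0.001], [-0.001, 0.002, -1.0]]
force: [-0.2, 0.1, -1.0]
opening: 0.706
grasp_force: 0.0
```

```bash
python3 -c "
from m import *
p,d,P=relays('scene');relays('top')";python3 go.py 472.4,-18.5,110,82 472.4,-18.5,17,82
```

```text
scene blue 166 z 0.0417 (array([486.2, 115. ]), 39.5, 49.9, -89.5) cen [0.4855 0.1164 0.0405]
scene blue 94 z 0.0398 (array([469.7, -29.3]), 28.4, 41.3, -14.8) cen [ 0.4731 -0.033   0.0384]
scene blue 303 z 0.0825 (array([639.6, -79. ]), 36.0, 49.4, -85.4) cen [ 0.6406 -0.0806  0.0819]
scene orange 139 z 0.0832 (array([ 643.2, -141.3]), 36.4, 46.5, -83.9) cen [ 0.6446 -0.1422  0.0819]
t 8.5 pos [638.3 -76.9 128.5] yaw 95.2 j1,j6 [-16.8 -22. ] open 0.7 gf 0.0 F [-0.   0.2 -0.3] Mz [ 0.   -0.12  0.03]
472.4,-18.5,110,82 [ 0.2922 -0.6397  0.0757] [-0.0014 -0.0004  0.1463]
472.4,-18.5,17,82 [ 0.2919 -0.6389  0.4477] [-0.0014 -0.0004  0.1463]
```

>>> send_rows([
  [0.292,-0.64,0.076,0,0,0.146],
  [0.292,-0.64,0.076,0,0,0.146],
  [0.292,-0.64,0.076,0,0,0.146],
  [0.292,-0.64,0.076,0,0,0.146],
  [0.292,-0.64,0.076,0,0,0.146],
  [0.292,-0.64,0.076,0,0,0.146],
])

```text
time_s: 9.1
position: [0.4732, -0.0187, 0.1099]
tcp_rot: [[0.138, 0.99, -0.001], [0.99, -0.138, 0.0], [0.0, -0.001, -1.0]]
force: [0.5, -0.2, 0.4]
opening: 0.695
grasp_force: 0.0
```

```bash
python3 -c "
from m import *
p,d,P=relays('scene')";python3 go.py 472.4,-18,17,82
```

```text
scene blue 224 z 0.041 (array([485.5, 115.3]), 39.9, 50.6, 89.0) cen [0.489  0.1117 0.0454]
scene blue 200 z 0.0407 (array([471.9, -20.2]), 40.3, 49.8, 81.6) cen [ 0.4718 -0.0197  0.0397]
scene blue 292 z 0.0822 (array([639.7, -79.1]), 36.5, 49.8, -84.9) cen [ 0.6435 -0.0816  0.0856]
scene orange 144 z 0.0833 (array([ 643.7, -140.4]), 36.1, 45.4, -87.4) cen [ 0.6449 -0.1413  0.082 ]
t 9.15 pos [474.6 -19.3 110.2] yaw 82.0 j1,j6 [-15.8  -7.9] open 0.698 gf 0.0 F [ 0.4 -0.3  0.7] Mz [-0.   -0.1   0.01]
472.4,-18,17,82 [ 0.0039 -0.01    0.3727] [0.0008 0.0001 0.0002]
```

Same sequence: descend, close, lift.

>>> send_rows([
  [0.003,-0.005,0.19,0,0,0],
  [0.003,-0.005,0.373,0,0,0],
  [0.003,-0.005,0.373,0,0,0],
  [0.003,-0.005,0.373,0,0,0],
])

```text
time_s: 9.55
position: [0.4728, -0.0183, 0.0165]
tcp_rot: [[0.139, 0.99, -0.002], [0.99, -0.139, 0.001], [0.0, -0.002, -1.0]]
force: [-1.0, -0.3, -0.3]
opening: 0.701
grasp_force: 0.0
```

>>> send_rows([
  [0,0,0,0,0,0],
  [0,0,0,0,0,0],
  [0,0,0,0,0,0],
  [0,0,0,0,0,0],
  [0,0,0,0,0,0],
  [0,0,0,0,0,0],
  [0,0,0,0,0,0],
  [0,0,0,0,0,0],
], grip=0.0)

```text
time_s: 10.35
position: [0.4726, -0.018, 0.0185]
tcp_rot: [[0.139, 0.99, 0.002], [0.99, -0.139, -0.0], [-0.0, 0.002, -1.0]]
force: [-0.7, 1.0, 9.4]
opening: 0.356
grasp_force: 30.0
```

>>> send_rows([
  [0,0,-0.2,0,0,0],
  [0,0,-0.36,0,0,0],
  [0,0,-0.36,0,0,0],
  [0,0,-0.36,0,0,0],
])

```text
time_s: 10.75
position: [0.4727, -0.018, 0.1082]
tcp_rot: [[0.139, 0.99, 0.002], [0.99, -0.139, -0.001], [-0.0, 0.002, -1.0]]
force: [0.5, -0.5, -1.9]
opening: 0.354
grasp_force: 30.0
```

```bash
python3 go.py 632.5,-13.5,110,95.2 632.5,-13.5,80,95.2
```

```text
t 10.75 pos [472.7 -18.  108.2] yaw 82.0 j1,j6 [-15.8  -7.8] open 0.354 gf 30.0 F [ 0.5 -0.5 -1.9] Mz [ 0.01 -0.07 -0.  ]
632.5,-13.5,110,95.2 [ 0.1064  0.6307 -0.0058] [ 0.0015  0.0004 -0.1463]
632.5,-13.5,80,95.2 [0.1064 0.6304 0.1142] [ 0.0015  0.0004 -0.1463]
```

>>> send_rows([
  [0.106,0.2,-0.006,0,0,-0.146],
  [0.106,0.4,-0.006,0,0,-0.146],
  [0.106,0.631,-0.006,0,0,-0.146],
  [0.106,0.631,-0.006,0,0,-0.146],
  [0.106,0.631,-0.006,0,0,-0.146],
  [0.106,0.631,0.11,0,0,-0.146],
  [0.106,0.631,0.114,0,0,-0.146],
  [0.106,0.631,0.114,0,0,-0.146],
  [0.106,0.631,0.114,0,0,-0.146],
])

```text
time_s: 11.65
position: [0.6311, -0.0134, 0.079]
tcp_rot: [[-0.09, 0.996, -0.001], [0.996, 0.09, 0.0], [0.0, -0.001, -1.0]]
force: [0.1, -0.1, -0.7]
opening: 0.349
grasp_force: 30.0
```

```bash
python3 go.py 632.7,-13.4,59.5,95.2
```

```text
t 11.65 pos [631.1 -13.4  79. ] yaw 95.2 j1,j6 [-11.3 -16.5] open 0.349 gf 30.0 F [ 0.1 -0.1 -0.7] Mz [ 0.  -0.1 -0. ]
632.7,-13.4,59.5,95.2 [-0.0007  0.0066  0.078 ] [-0.0009 -0.0003 -0.0004]
```

>>> send_rows([
  [-0.001,0.005,0.015,0,0,0],
  [-0.001,0.005,0.03,0,0,0],
  [-0.001,0.005,0.045,0,0,0],
  [-0.001,0.005,0.06,0,0,0],
  [-0.001,0.005,0.079,0,0,0],
  [-0.001,0.005,0.079,0,0,0],
  [-0.001,0.005,0.079,0,0,0],
])

```text
time_s: 12.35
position: [0.6334, -0.0137, 0.0604]
tcp_rot: [[-0.09, 0.996, 0.0], [0.996, 0.09, -0.0], [-0.0, 0.0, -1.0]]
force: [-3.3, 0.2, 7.7]
opening: 0.354
grasp_force: 30.0
```

```bash
python3 go.py 486,116,115,90
```

```text
t 12.35 pos [633.4 -13.7  60.4] yaw 95.2 j1,j6 [-11.3 -16.5] open 0.354 gf 30.0 F [-3.3  0.2  7.7] Mz [0.06 0.35 0.07]
486,116,115,90 [ 0.5698 -0.5403 -0.2186] [0.0001 0.0001 0.0576]
```

>>> send_rows([
  [0,0,0,0,0,0],
  [0,0,0,0,0,0],
  [0,0,0,0,0,0],
  [0,0,0,0,0,0],
  [0,0,-0.12,0,0,0],
  [0,0,-0.22,0,0,0],
], grip=0.7)

```text
time_s: 12.95
position: [0.6329, -0.0136, 0.1138]
tcp_rot: [[-0.09, 0.996, -0.002], [0.996, 0.09, 0.0], [0.001, -0.002, -1.0]]
force: [0.6, -0.3, -0.6]
opening: 0.692
grasp_force: 0.0
```

>>> send_rows([
  [0.2,-0.2,0,0,0,0.058],
  [0.57,-0.54,0,0,0,0.058],
  [0.57,-0.54,0,0,0,0.058],
  [0.57,-0.54,0,0,0,0.058],
  [0.57,-0.54,0,0,0,0.058],
  [0.57,-0.54,0,0,0,0.058],
  [0.57,-0.54,0,0,0,0.058],
])

```text
time_s: 13.65
position: [0.488, 0.1157, 0.1143]
tcp_rot: [[0.001, 1.0, 0.003], [1.0, -0.001, -0.0], [-0.0, 0.003, -1.0]]
force: [0.6, -0.5, -0.1]
opening: 0.698
grasp_force: 0.0
```

```bash
python3 -c "
from m import *
p,d,P=relays('scene')";python3 go.py 486,116.5,17,90
```

```text
scene blue 215 z 0.0412 (array([486.3, 114. ]), 38.0, 52.1, 89.0) cen [0.4895 0.1109 0.0452]
scene blue 592 z 0.0825 (array([636.6, -46.8]), 36.5, 114.1, -84.7) cen [ 0.6403 -0.0503  0.0861]
scene orange 145 z 0.0833 (array([ 644.4, -141. ]), 36.2, 47.5, 89.6) cen [ 0.6449 -0.1414  0.0819]
t 13.7 pos [488.1 115.4 114.2] yaw 89.9 j1,j6 [0.5 0.6] open 0.701 gf 0.0 F [0.  0.6 0.2] Mz [-0.02 -0.11  0.  ]
486,116.5,17,90 [ 0.0045 -0.0091  0.3888] [ 0.0015  0.0001 -0.0012]
```

>>> send_rows([
  [0.004,-0.006,0.19,0,0,0],
  [0.004,-0.006,0.387,0,0,0],
  [0.004,-0.006,0.387,0,0,0],
  [0.004,-0.006,0.387,0,0,0],
])

```text
time_s: 14.1
position: [0.4847, 0.1163, 0.0165]
tcp_rot: [[0.002, 1.0, -0.003], [1.0, -0.002, -0.0], [-0.0, -0.003, -1.0]]
force: [-0.5, -0.1, 0.4]
opening: 0.702
grasp_force: 0.0
```

>>> send_rows([
  [0,0,0,0,0,0],
  [0,0,0,0,0,0],
  [0,0,0,0,0,0],
  [0,0,0,0,0,0],
  [0,0,0,0,0,0],
  [0,0,0,0,0,0],
  [0,0,0,0,0,0],
  [0,0,0,0,0,0],
], grip=0.0)

```text
time_s: 14.9
position: [0.4853, 0.1172, 0.0187]
tcp_rot: [[0.001, 1.0, 0.002], [1.0, -0.001, 0.0], [0.0, 0.002, -1.0]]
force: [-0.7, 0.2, 8.9]
opening: 0.351
grasp_force: 30.0
```

>>> send_rows([
  [0,0,-0.2,0,0,0],
  [0,0,-0.36,0,0,0],
  [0,0,-0.36,0,0,0],
  [0,0,-0.36,0,0,0],
])

```text
time_s: 15.3
position: [0.485, 0.1171, 0.1082]
tcp_rot: [[0.001, 1.0, 0.002], [1.0, -0.001, 0.0], [0.0, 0.002, -1.0]]
force: [-0.2, 1.6, -1.1]
opening: 0.354
grasp_force: 30.0
```

```bash
python3 go.py 627,50.3,108,95.2 627,50.3,80,95.2
```

```text
t 15.3 pos [485.  117.1 108.2] yaw 90.0 j1,j6 [0.7 0.8] open 0.354 gf 30.0 F [-0.2  1.6 -1.1] Mz [-0.03 -0.09 -0.01]
627,50.3,108,95.2 [-0.267   0.5683  0.002 ] [ 0.0014  0.0001 -0.0582]
627,50.3,80,95.2 [-0.267   0.5681  0.114 ] [ 0.0014  0.0001 -0.0582]
```

>>> send_rows([
  [-0.1,0.2,0,0,0,-0.058],
  [-0.2,0.4,0,0,0,-0.058],
  [-0.267,0.568,0,0,0,-0.058],
  [-0.267,0.568,0,0,0,-0.058],
  [-0.267,0.568,0,0,0,-0.058],
  [-0.267,0.568,0.1,0,0,-0.058],
  [-0.267,0.568,0.114,0,0,-0.058],
  [-0.267,0.568,0.114,0,0,-0.058],
  [-0.267,0.568,0.114,0,0,-0.058],
])

```text
time_s: 16.2
position: [0.6256, 0.0508, 0.0789]
tcp_rot: [[-0.091, 0.996, -0.001], [0.996, 0.091, 0.0], [0.0, -0.001, -1.0]]
force: [-0.2, -0.4, -0.2]
opening: 0.352
grasp_force: 30.0
```

```bash
python3 go.py 627.2,50.3,59.5,95.2
```

```text
t 16.2 pos [625.6  50.8  78.9] yaw 95.2 j1,j6 [ -5.5 -10.8] open 0.352 gf 30.0 F [-0.2 -0.4 -0.2] Mz [ 0.03 -0.04  0.04]
627.2,50.3,59.5,95.2 [-0.0026  0.0062  0.0776] [-0.0007 -0.0002  0.0001]
```

>>> send_rows([
  [-0.002,0.005,0.015,0,0,0],
  [-0.002,0.005,0.03,0,0,0],
  [-0.002,0.005,0.045,0,0,0],
  [-0.002,0.005,0.06,0,0,0],
  [-0.002,0.005,0.079,0,0,0],
  [-0.002,0.005,0.079,0,0,0],
  [-0.002,0.005,0.079,0,0,0],
])

```text
time_s: 16.9
position: [0.6279, 0.0497, 0.0606]
tcp_rot: [[-0.09, 0.996, 0.0], [0.996, 0.09, -0.0], [-0.0, 0.0, -1.0]]
force: [-2.7, 0.0, 8.4]
opening: 0.352
grasp_force: 30.0
```

```bash
python3 go.py 644.1,-139.9,130,95.2
```

```text
t 16.9 pos [627.9  49.7  60.6] yaw 95.2 j1,j6 [ -5.6 -10.8] open 0.352 gf 30.0 F [-2.7  0.   8.4] Mz [-0.03  0.37 -0.05]
644.1,-139.9,130,95.2 [-0.7613 -0.0037 -0.2777] [ 0.0002  0.0001 -0.0003]
```

>>> send_rows([
  [0,0,0,0,0,0],
  [0,0,0,0,0,0],
  [0,0,0,0,0,0],
  [0,0,0,0,0,0],
  [0,0,-0.12,0,0,0],
  [0,0,-0.28,0,0,0],
  [0,0,-0.28,0,0,0],
], grip=0.7)

```text
time_s: 17.6
position: [0.6319, 0.0496, 0.1341]
tcp_rot: [[-0.09, 0.996, 0.011], [0.996, 0.09, -0.001], [-0.002, 0.011, -1.0]]
force: [0.9, 0.2, 0.6]
opening: 0.698
grasp_force: 0.0
```

>>> send_rows([
  [-0.3,0,0,0,0,0],
  [-0.76,-0.003,0,0,0,0],
  [-0.76,-0.003,0,0,0,0],
  [-0.76,-0.003,0,0,0,0],
  [-0.76,-0.003,0,0,0,0],
  [-0.76,-0.003,0,0,0,0],
  [-0.76,-0.003,0,0,0,0],
])

```text
time_s: 18.3
position: [0.6435, -0.1382, 0.1283]
tcp_rot: [[-0.091, 0.996, -0.002], [0.996, 0.091, 0.001], [0.001, -0.002, -1.0]]
force: [0.0, -0.1, 0.2]
opening: 0.698
grasp_force: 0.0
```

```bash
python3 -c "
from m import *
p,d,P=relays('scene')";python3 go.py 644.3,-140.5,61,95.2
```

```text
scene blue 421 z 0.0822 (array([631.,  19.]), 37.1, 107.9, -84.7) cen [0.6326 0.0301 0.0812]
scene blue 107 z 0.0713 (array([652.2, -76.4]), 10.9, 47.0, -83.9) cen [ 0.6604 -0.0843  0.0849]
scene orange 118 z 0.0833 (array([ 644.4, -140.4]), 35.0, 44.7, -85.9) cen [ 0.6446 -0.144   0.082 ]
t 18.35 pos [ 643.6 -137.8  128.5] yaw 95.2 j1,j6 [-21.8 -27.1] open 0.698 gf 0.0 F [-0.   0.3 -0.7] Mz [-0.05 -0.02 -0.04]
644.3,-140.5,61,95.2 [-0.0112  0.0021  0.2699] [-0.0009 -0.0007  0.0006]
```

>>> send_rows([
  [-0.008,0.002,0.13,0,0,0],
  [-0.008,0.002,0.27,0,0,0],
  [-0.008,0.002,0.27,0,0,0],
  [-0.008,0.002,0.27,0,0,0],
])

```text
time_s: 18.75
position: [0.6446, -0.1399, 0.0613]
tcp_rot: [[-0.092, 0.996, -0.002], [0.996, 0.092, 0.001], [0.001, -0.002, -1.0]]
force: [0.1, -0.6, 0.1]
opening: 0.703
grasp_force: 0.0
```

>>> send_rows([
  [0,0,0,0,0,0],
  [0,0,0,0,0,0],
  [0,0,0,0,0,0],
  [0,0,0,0,0,0],
  [0,0,0,0,0,0],
  [0,0,0,0,0,0],
  [0,0,0,0,0,0],
  [0,0,0,0,0,0],
], grip=0.0)

```text
time_s: 19.55
position: [0.645, -0.1416, 0.0622]
tcp_rot: [[-0.09, 0.996, 0.0], [0.996, 0.09, -0.0], [-0.0, 0.0, -1.0]]
force: [-0.9, -0.5, 5.7]
opening: 0.358
grasp_force: 30.0
```

>>> send_rows([
  [0,0,-0.1,0,0,0],
  [0,0,-0.25,0,0,0],
  [0,0,-0.25,0,0,0],
  [0,0,-0.25,0,0,0],
])

```text
time_s: 19.95
position: [0.6453, -0.1416, 0.1245]
tcp_rot: [[-0.09, 0.996, 0.001], [0.996, 0.09, -0.001], [-0.001, 0.001, -1.0]]
force: [-0.7, 0.1, -0.1]
opening: 0.354
grasp_force: 30.0
```

```bash
python3 go.py 461,-332,120,82 461,-332,28,82
```

```text
t 19.95 pos [ 645.3 -141.6  124.5] yaw 95.2 j1,j6 [-22.  -27.2] open 0.354 gf 30.0 F [-0.7  0.1 -0.1] Mz [-0.   -0.11  0.  ]
461,-332,120,82 [-0.6922 -0.8027  0.0175] [0.0009 0.0003 0.1463]
461,-332,28,82 [-0.692  -0.8032  0.3855] [0.0009 0.0003 0.1463]
```

>>> send_rows([
  [-0.15,-0.17,0.017,0,0,0.146],
  [-0.3,-0.35,0.017,0,0,0.146],
  [-0.45,-0.52,0.017,0,0,0.146],
  [-0.6,-0.7,0.017,0,0,0.146],
  [-0.692,-0.803,0.017,0,0,0.146],
  [-0.692,-0.803,0.017,0,0,0.146],
  [-0.692,-0.803,0.017,0,0,0.146],
  [-0.692,-0.803,0.2,0,0,0.146],
  [-0.692,-0.803,0.38,0,0,0.146],
  [-0.692,-0.803,0.38,0,0,0.146],
  [-0.692,-0.803,0.38,0,0,0.146],
])

```text
time_s: 21.05
position: [0.4606, -0.3295, 0.0274]
tcp_rot: [[0.137, 0.991, -0.003], [0.991, -0.137, 0.004], [0.003, -0.003, -1.0]]
force: [-1.0, -0.0, -0.5]
opening: 0.357
grasp_force: 30.0
```

>>> send_rows([
  [0,0,0,0,0,0],
  [0,0,0,0,0,0],
  [0,0,0,0,0,0],
  [0,0,0,0,0,0],
  [0,0,-0.2,0,0,0],
  [0,0,-0.4,0,0,0],
  [0,0,-0.6,0,0,0],
  [0,0,-0.6,0,0,0],
  [0,0,-0.6,0,0,0],
], grip=0.6)

```text
time_s: 21.95
position: [0.461, -0.3324, 0.181]
tcp_rot: [[0.139, 0.99, 0.003], [0.99, -0.139, -0.003], [-0.003, 0.003, -1.0]]
force: [0.4, -0.0, -1.0]
opening: 0.601
grasp_force: 0.0
```

```bash
python3 go.py 420,0,180,50;python3 -c "
from m import *
p,d,P=relays('scene');z=P[...,2]
H=hsv(p)
roi=(abs(P[...,0]-.47)<.08)&(abs(P[...,1]-.345)<.08)
q=roi&(z>.093)&(z<.11)&(H[...,1]>110)&(H[...,0]<30)
print(q.sum(),rect('scene',q,.104),P[q].mean(0))
cv2.imwrite('pics/s6.png',cv2.resize(p[100:300,140:420,::-1],None,fx=2.8,fy=2.8))
p,d=viewer.capture('top');P=cloud('top',d);z=P[...,2];H=hsv(p);roi=(abs(P[...,0]-.47)<.08)&(abs(P[...,1]-.345)<.08)
q=roi&(z>.09)&(z<.12)&(H[...,1]>110)&(H[...,0]<30)
print(q.sum(),rect('top',q,.104),P[q].mean(0))
q=roi&(H[...,2]<70)&(z>.05)&(z<.07)
for b in blobs(q,8):print(b.sum(),rect('top',b,.056))
cv2.imwrite('pics/k1.png',cv2.resize(p[170:245,155:235,::-1],None,fx=7,fy=7,interpolation=cv2.INTER_CUBIC))
"
```

```text
t 21.95 pos [ 461.  -332.4  181. ] yaw 82.0 j1,j6 [-47.1 -39.1] open 0.601 gf 0.0 F [ 0.4 -0.  -1. ] Mz [-0.05 -0.08 -0.01]
420,0,180,50 [ 1.2938e+00 -3.4690e-01 -3.0000e-04] [0.0024 0.001  0.3558]
scene blue 846 z 0.0825 (array([635.8, -15.6]), 40.9, 177.3, -84.7) cen [ 0.6376 -0.0209  0.0862]
scene orange 220 z 0.0444 (array([ 462.7, -329.2]), 39.8, 45.7, 81.7) cen [ 0.4636 -0.3299  0.0431]
scene orange 58 z 0.0732 (array([ 703.9, -419.9]), 13.1, 16.5, 62.7) cen [ 0.702  -0.4201  0.0708]
52 (array([494. , 341.7]), 21.9, 58.2, -14.9) [0.48824394 0.34520375 0.10066915]
54 (array([485.3, 346.6]), 13.1, 50.3, -12.9) [0.48577319 0.34722137 0.10048314]
30 (array([431.6, 332.6]), 20.4, 23.4, 89.9)
```

View pics/s6.png

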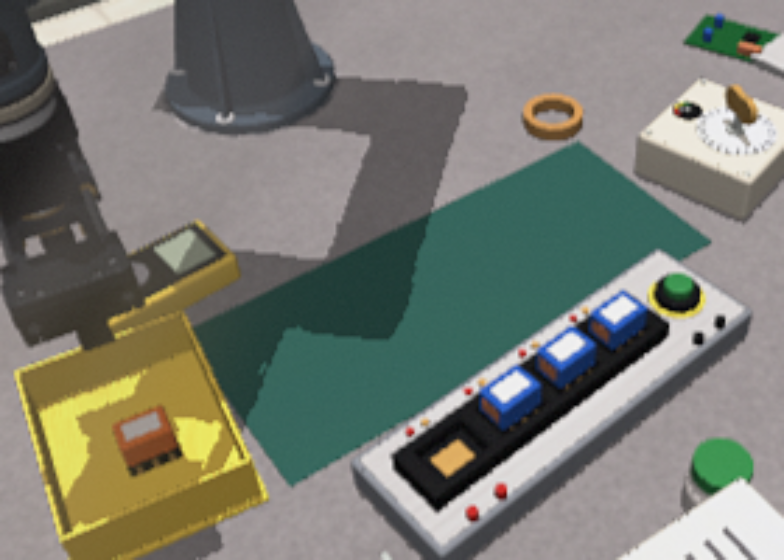

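View pics/k1.png

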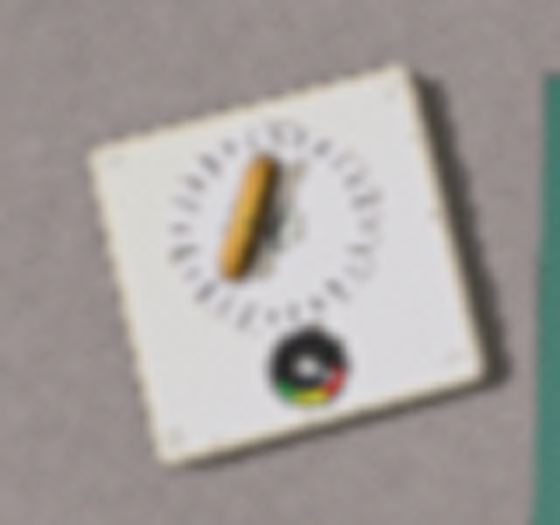

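>>> send_rows([
  [0.5,-0.05,0,0,0,0],
  [1,-0.1,0,0,0,0],
  [1,-0.1,0,0,0,0],
  [1,-0.1,0,0,0,0],
  [1,-0.1,0,0,0,0],
  [1,-0.1,0,0,0,0],
], grip=0.45)

```text
time_s: 22.65
position: [0.4671, -0.0744, 0.177]
tcp_rot: [[0.132, 0.991, -0.007], [0.991, -0.132, 0.005], [0.004, -0.008, -1.0]]
force: [-0.8, -0.6, -0.1]
opening: 0.45
grasp_force: 0.0
```

>>> send_rows([
  [1,-0.1,0,0,0,-0.92],
  [1,-0.1,0,0,0,-0.92],
  [1,-0.1,0,0,0,-0.92],
  [1,-0.1,0,0,0,-0.92],
  [1,-0.1,0,0,0,-0.92],
  [1,-0.1,0,0,0,-0.92],
  [1,-0.1,0,0,0,-0.92],
  [1,-0.1,0,0,0,-0.92],
  [1,-0.1,0,0,0,-0.92],
  [1,-0.1,0,0,0,-0.92],
  [1,-0.1,0,0,0,-0.92],
])

```text
time_s: 23.75
position: [0.4798, 0.1695, 0.1775]
tcp_rot: [[-0.965, 0.263, -0.003], [0.263, 0.965, -0.001], [0.003, -0.002, -1.0]]
force: [-0.7, 0.1, 0.2]
opening: 0.452
grasp_force: 0.0
```

```bash
python3 go.py 487,346.5,150,164.5; python3 -c "
from h import *
print(plane('top',[[194.3,202.1]],.056))"
```

```text
t 23.75 pos [479.8 169.5 177.5] yaw 164.8 j1,j6 [  6.9 -67.9] open 0.452 gf 0.0 F [-0.7  0.1  0.2] Mz [ 0.14 -0.09 -0.03]
487,346.5,150,164.5 [0.1578 0.691  0.1094] [-0.001  -0.0019  0.0031]
[[0.48696574 0.34688966 0.056     ]]
```

>>> send_rows([
  [0.158,0.35,0.109,0,0,0.003],
  [0.158,0.691,0.109,0,0,0.003],
  [0.158,0.691,0.109,0,0,0.003],
  [0.158,0.691,0.109,0,0,0.003],
  [0.158,0.691,0.109,0,0,0.003],
  [0.158,0.691,0.109,0,0,0.003],
  [0.158,0.691,0.109,0,0,0.003],
  [0.158,0.691,0.109,0,0,0.003],
])

```text
time_s: 24.55
position: [0.4874, 0.3458, 0.1516]
tcp_rot: [[-0.963, 0.268, -0.001], [0.268, 0.963, -0.001], [0.001, -0.001, -1.0]]
force: [0.0, 0.6, 0.4]
opening: 0.448
grasp_force: 0.0
```

```bash
python3 go.py 487,346.7,72,164.5
```

```text
t 24.55 pos [487.4 345.8 151.6] yaw 164.4 j1,j6 [ 24.7 -49.8] open 0.448 gf 0.0 F [0.  0.6 0.4] Mz [ 0.09 -0.11 -0.04]
487,346.7,72,164.5 [0.0022 0.0033 0.3186] [-0.0006 -0.0005 -0.0008]
```

>>> send_rows([
  [0.002,0.003,0.15,0,0,0],
  [0.002,0.003,0.318,0,0,0],
  [0.002,0.003,0.318,0,0,0],
  [0.002,0.003,0.318,0,0,0],
])

```text
time_s: 24.95
position: [0.487, 0.3472, 0.0723]
tcp_rot: [[-0.964, 0.268, -0.002], [0.268, 0.964, -0.001], [0.001, -0.001, -1.0]]
force: [-0.1, 0.8, 1.4]
opening: 0.448
grasp_force: 0.0
```

>>> send_rows([
  [0,0,0,0,0,0],
  [0,0,0,0,0,0],
  [0,0,0,0,0,0],
  [0,0,0,0,0,0],
  [0,0,0,0,0,0],
  [0,0,0,0,0,0],
  [0,0,0,0,0,0],
  [0,0,0,0,0,0],
], grip=0.0)

```text
time_s: 25.75
position: [0.4879, 0.3488, 0.0731]
tcp_rot: [[-0.964, 0.266, 0.002], [0.266, 0.964, 0.001], [-0.002, 0.002, -1.0]]
force: [-0.3, 1.5, 5.7]
opening: 0.102
grasp_force: 30.0
```

```bash
python3 go.py
```

```text
t 25.75 pos [487.9 348.8  73.1] yaw 164.6 j1,j6 [ 24.9 -49.7] open 0.102 gf 30.0 F [-0.3  1.5  5.7] Mz [ 0.3  -0.1   0.13]
```

>>> send_rows([
  [0,0,0,0,0,0.08],
  [0,0,0,0,0,0.16],
  [0,0,0,0,0,0.24],
  [0,0,0,0,0,0.32],
  [0,0,0,0,0,0.4],
  [0,0,0,0,0,0.48],
  [0,0,0,0,0,0.56],
  [0,0,0,0,0,0.64],
  [0,0,0,0,0,0.72],
  [0,0,0,0,0,0.8],
  [0,0,0,0,0,0.88],
  [0,0,0,0,0,0.88],
])

```text
time_s: 26.95
position: [0.4869, 0.3482, 0.0731]
tcp_rot: [[0.083, 0.997, -0.0], [0.997, -0.083, -0.0], [-0.0, -0.0, -1.0]]
force: [-2.0, -0.2, 7.3]
opening: 0.102
grasp_force: 30.0
```

```bash
python3 go.py
```

```text
t 26.95 pos [486.9 348.2  73.1] yaw 85.2 j1,j6 [24.9 29.6] open 0.102 gf 30.0 F [-2.  -0.2  7.3] Mz [-0.03  0.23 -0.05]
```

>>> send_rows([
  [0,0,0,0,0,0],
  [0,0,0,0,0,0],
  [0,0,0,0,0,0],
  [0,0,-0.1,0,0,0],
  [0,0,-0.18,0,0,0],
  [0,0,-0.18,0,0,0],
], grip=0.4)

```text
time_s: 27.55
position: [0.489, 0.349, 0.1195]
tcp_rot: [[0.081, 0.997, 0.005], [0.997, -0.081, 0.002], [0.003, 0.005, -1.0]]
force: [0.3, -0.7, 0.3]
opening: 0.392
grasp_force: 0.0
```

>>> send_rows([
  [0,0,0,0,0,-1],
  [0,0,0,0,0,-1],
  [0,0,0,0,0,-1],
  [0,0,0,0,0,-1],
  [0,0,0,0,0,-1],
  [0,0,0,0,0,-1],
  [0,0,0,0,0,-1],
  [0,0,0,0,0,-1],
  [0,0,0,0,0,-1],
  [0,0,0,0,0,-1],
  [0,0,0,0,0,-1],
])

```text
time_s: 28.65
position: [0.4865, 0.3478, 0.1159]
tcp_rot: [[-0.997, 0.077, -0.002], [0.077, 0.997, -0.001], [0.002, -0.001, -1.0]]
force: [-0.9, 0.3, 0.2]
opening: 0.399
grasp_force: 0.0
```

>>> send_rows([
  [0,0,0,0,0,-1],
  [0,0,0,0,0,-1],
  [0,0,0,0,0,-1],
  [0,0,0,0,0,-1],
  [0,0,0,0,0,-1],
  [0,0,0,0,0,-1],
  [0,0,0,0,0,-1],
  [0,0,0,0,0,-1],
  [0,0,0,0,0,-1],
  [0,0,0,0,0,-1],
  [0,0,0,0,0,-1],
  [0,0,0,0,0,-1],
])

```text
time_s: 29.85
position: [0.4865, 0.3478, 0.116]
tcp_rot: [[-0.081, -0.997, -0.002], [-0.997, 0.081, -0.001], [0.001, 0.002, -1.0]]
force: [0.4, -0.7, 0.2]
opening: 0.396
grasp_force: 0.0
```

```bash
python3 go.py 487,347.5,72,265.2
```

```text
t 29.85 pos [486.5 347.8 116. ] yaw -94.7 j1,j6 [  24.9 -150.5] open 0.396 gf 0.0 F [ 0.4 -0.7  0.2] Mz [ 0.15 -0.07 -0.04]
487,347.5,72,265.2 [ 0.0009 -0.0023  0.1761] [ 0.0012 -0.0007  0.0016]
```

Down, close, then wind 300°.

>>> send_rows([
  [0,0,0.1,0,0,0],
  [0,0,0.176,0,0,0],
  [0,0,0.176,0,0,0],
  [0,0,0.176,0,0,0],
])

```text
time_s: 30.25
position: [0.4868, 0.348, 0.0727]
tcp_rot: [[-0.082, -0.997, -0.001], [-0.997, 0.082, -0.001], [0.001, 0.001, -1.0]]
force: [0.1, 0.5, 0.6]
opening: 0.402
grasp_force: 0.0
```

>>> send_rows([
  [0,0,0,0,0,0],
  [0,0,0,0,0,0],
  [0,0,0,0,0,0],
  [0,0,0,0,0,0],
  [0,0,0,0,0,0],
  [0,0,0,0,0,0],
  [0,0,0,0,0,0],
  [0,0,0,0,0,0],
], grip=0.0)

```text
time_s: 31.05
position: [0.4871, 0.3484, 0.0738]
tcp_rot: [[-0.081, -0.997, 0.0], [-0.997, 0.081, 0.0], [-0.0, -0.0, -1.0]]
force: [-2.5, -0.4, 5.3]
opening: 0.101
grasp_force: 30.0
```

>>> send_rows([
  [0,0,0,0,0,0.09],
  [0,0,0,0,0,0.18],
  [0,0,0,0,0,0.27],
  [0,0,0,0,0,0.36],
  [0,0,0,0,0,0.45],
  [0,0,0,0,0,0.54],
  [0,0,0,0,0,0.63],
  [0,0,0,0,0,0.72],
  [0,0,0,0,0,0.81],
  [0,0,0,0,0,0.9],
  [0,0,0,0,0,1],
])

```text
time_s: 32.15
position: [0.4865, 0.3488, 0.0738]
tcp_rot: [[-0.997, 0.079, -0.001], [0.079, 0.997, 0.001], [0.001, 0.001, -1.0]]
force: [-3.1, 2.1, 6.2]
opening: 0.101
grasp_force: 30.0
```

```bash
python3 go.py
```

```text
t 32.15 pos [486.5 348.8  73.8] yaw 175.4 j1,j6 [ 24.9 -60.6] open 0.101 gf 30.0 F [-3.1  2.1  6.2] Mz [0.49 0.46 0.17]
```

>>> send_rows([
  [0,0,0,0,0,0.09],
  [0,0,0,0,0,0.18],
  [0,0,0,0,0,0.27],
  [0,0,0,0,0,0.36],
  [0,0,0,0,0,0.45],
  [0,0,0,0,0,0.54],
  [0,0,0,0,0,0.63],
  [0,0,0,0,0,0.72],
  [0,0,0,0,0,0.81],
  [0,0,0,0,0,0.9],
  [0,0,0,0,0,1],
])

```text
time_s: 33.25
position: [0.4874, 0.3495, 0.0739]
tcp_rot: [[0.073, 0.997, 0.001], [0.997, -0.073, 0.002], [0.002, 0.001, -1.0]]
force: [-1.0, 3.1, 5.1]
opening: 0.102
grasp_force: 30.0
```

>>> send_rows([
  [0,0,0,0,0,0.09],
  [0,0,0,0,0,0.18],
  [0,0,0,0,0,0.27],
  [0,0,0,0,0,0.36],
  [0,0,0,0,0,0.45],
  [0,0,0,0,0,0.54],
  [0,0,0,0,0,0.63],
  [0,0,0,0,0,0.72],
  [0,0,0,0,0,0.81],
  [0,0,0,0,0,0.9],
  [0,0,0,0,0,1],
])

```text
time_s: 34.35
position: [0.488, 0.349, 0.0738]
tcp_rot: [[0.998, -0.065, 0.002], [-0.065, -0.998, 0.001], [0.002, -0.001, -1.0]]
force: [-0.5, 1.8, 4.6]
opening: 0.1
grasp_force: 30.0
```

>>> send_rows([
  [0,0,0,0,0,0.09],
  [0,0,0,0,0,0.18],
  [0,0,0,0,0,0.27],
  [0,0,0,0,0,0.33],
  [0,0,0,0,0,0.33],
])

```text
time_s: 34.85
position: [0.4878, 0.3487, 0.0738]
tcp_rot: [[0.838, -0.546, 0.002], [-0.546, -0.838, 0.001], [0.001, -0.002, -1.0]]
force: [-1.1, 1.4, 4.5]
opening: 0.103
grasp_force: 30.0
```

```bash
python3 go.py
```

```text
t 34.85 pos [487.8 348.7  73.8] yaw -33.1 j1,j6 [ 24.9 148. ] open 0.103 gf 30.0 F [-1.1  1.4  4.5] Mz [0.26 0.25 0.01]
```

Release, lift, turn back 180°, regrip.

>>> send_rows([
  [0,0,0,0,0,0],
  [0,0,0,0,0,0],
  [0,0,0,0,0,0],
  [0,0,-0.1,0,0,0],
  [0,0,-0.18,0,0,0],
  [0,0,-0.18,0,0,0],
], grip=0.4)

```text
time_s: 35.45
position: [0.4891, 0.349, 0.1205]
tcp_rot: [[0.838, -0.546, 0.005], [-0.546, -0.838, 0.002], [0.003, -0.005, -1.0]]
force: [0.7, 0.9, 1.5]
opening: 0.391
grasp_force: 0.0
```

>>> send_rows([
  [0,0,0,0,0,-1],
  [0,0,0,0,0,-1],
  [0,0,0,0,0,-1],
  [0,0,0,0,0,-1],
  [0,0,0,0,0,-1],
  [0,0,0,0,0,-1],
  [0,0,0,0,0,-1],
  [0,0,0,0,0,-1],
  [0,0,0,0,0,-1],
  [0,0,0,0,0,-1],
  [0,0,0,0,0,-1],
])

```text
time_s: 36.55
position: [0.4865, 0.3477, 0.1169]
tcp_rot: [[0.543, 0.84, -0.002], [0.84, -0.543, -0.001], [-0.002, -0.001, -1.0]]
force: [-0.3, -0.0, 0.0]
opening: 0.397
grasp_force: 0.0
```

>>> send_rows([
  [0,0,0,0,0,-1],
  [0,0,0,0,0,-1],
  [0,0,0,0,0,-1],
  [0,0,0,0,0,-1],
  [0,0,0,0,0,-1],
  [0,0,0,0,0,-1],
  [0,0,0,0,0,-1],
  [0,0,0,0,0,-1],
  [0,0,0,0,0,-1],
  [0,0,0,0,0,-1],
  [0,0,0,0,0,-1],
  [0,0,0,0,0,-1],
])

```text
time_s: 37.75
position: [0.4866, 0.3477, 0.117]
tcp_rot: [[-0.837, 0.547, -0.002], [0.547, 0.837, -0.001], [0.001, -0.002, -1.0]]
force: [-0.2, 0.0, -0.4]
opening: 0.399
grasp_force: 0.0
```

>>> send_rows([
  [0,0,0.1,0,0,0],
  [0,0,0.176,0,0,0],
  [0,0,0.176,0,0,0],
  [0,0,0.176,0,0,0],
])

```text
time_s: 38.15
position: [0.4868, 0.348, 0.0737]
tcp_rot: [[-0.837, 0.547, -0.001], [0.547, 0.837, -0.001], [0.001, -0.001, -1.0]]
force: [-0.1, 0.1, -0.2]
opening: 0.398
grasp_force: 0.0
```

>>> send_rows([
  [0,0,0,0,0,0],
  [0,0,0,0,0,0],
  [0,0,0,0,0,0],
  [0,0,0,0,0,0],
  [0,0,0,0,0,0],
  [0,0,0,0,0,0],
  [0,0,0,0,0,0],
  [0,0,0,0,0,0],
], grip=0.0)

```text
time_s: 38.95
position: [0.4877, 0.3485, 0.0748]
tcp_rot: [[-0.837, 0.547, 0.001], [0.547, 0.837, 0.001], [-0.001, 0.001, -1.0]]
force: [-0.9, 0.3, 4.0]
opening: 0.104
grasp_force: 30.0
```

```bash
python3 go.py
```

```text
t 38.95 pos [487.7 348.5  74.8] yaw 146.9 j1,j6 [ 24.9 -32. ] open 0.104 gf 30.0 F [-0.9  0.3  4. ] Mz [ 0.17 -0.23  0.  ]
```

>>> send_rows([
  [0,0,0,0,0,0.08],
  [0,0,0,0,0,0.16],
  [0,0,0,0,0,0.24],
  [0,0,0,0,0,0.32],
  [0,0,0,0,0,0.4],
  [0,0,0,0,0,0.48],
  [0,0,0,0,0,0.56],
  [0,0,0,0,0,0.64],
  [0,0,0,0,0,0.72],
  [0,0,0,0,0,0.8],
])

```text
time_s: 39.95
position: [0.4866, 0.348, 0.0748]
tcp_rot: [[0.265, 0.964, -0.001], [0.964, -0.265, -0.001], [-0.001, -0.001, -1.0]]
force: [-1.7, -0.2, 6.0]
opening: 0.097
grasp_force: 30.0
```

```bash
python3 go.py
```

```text
t 39.95 pos [486.6 348.   74.8] yaw 74.6 j1,j6 [24.9 40.3] open 0.097 gf 30.0 F [-1.7 -0.2  6. ] Mz [0.05 0.21 0.19]
```

>>> send_rows([
  [0,0,0,0,0,0.06],
  [0,0,0,0,0,0.12],
  [0,0,0,0,0,0.18],
])

```text
time_s: 40.25
position: [0.4863, 0.3481, 0.0748]
tcp_rot: [[0.522, 0.853, -0.002], [0.853, -0.522, -0.001], [-0.001, -0.001, -1.0]]
force: [-2.1, 1.1, 6.7]
opening: 0.1
grasp_force: 30.0
```

```bash
python3 go.py
```

```text
t 40.25 pos [486.3 348.1  74.8] yaw 58.5 j1,j6 [24.9 56.4] open 0.1 gf 30.0 F [-2.1  1.1  6.7] Mz [0.06 0.32 0.2 ]
```

>>> send_rows([
  [0,0,0,0,0,0.06],
  [0,0,0,0,0,0.12],
  [0,0,0,0,0,0.18],
])

```text
time_s: 40.55
position: [0.4861, 0.3482, 0.0748]
tcp_rot: [[0.74, 0.673, -0.002], [0.673, -0.74, -0.0], [-0.002, -0.001, -1.0]]
force: [-3.1, 0.3, 6.9]
opening: 0.099
grasp_force: 30.0
```

```bash
python3 go.py
```

```text
t 40.55 pos [486.1 348.2  74.8] yaw 42.3 j1,j6 [24.9 72.6] open 0.099 gf 30.0 F [-3.1  0.3  6.9] Mz [0.17 0.46 0.25]
```

>>> send_rows([
  [0,0,0,0,0,0.06],
  [0,0,0,0,0,0.12],
])

```text
time_s: 40.75
position: [0.486, 0.3483, 0.0748]
tcp_rot: [[0.853, 0.522, -0.002], [0.522, -0.853, -0.0], [-0.002, -0.001, -1.0]]
force: [-2.3, 2.3, 7.2]
opening: 0.099
grasp_force: 30.0
```

```bash
python3 go.py
```

```text
t 40.75 pos [486.  348.3  74.8] yaw 31.5 j1,j6 [24.9 83.4] open 0.099 gf 30.0 F [-2.3  2.3  7.2] Mz [0.19 0.42 0.14]
```

>>> send_rows([
  [0,0,0,0,0,0.06],
  [0,0,0,0,0,0.12],
])

```text
time_s: 40.95
position: [0.4859, 0.3484, 0.0748]
tcp_rot: [[0.936, 0.353, -0.002], [0.353, -0.936, -0.0], [-0.002, -0.001, -1.0]]
force: [-2.7, 1.5, 7.0]
opening: 0.099
grasp_force: 30.0
```

```bash
python3 go.py;python3 -c "
from h import *
p,d=viewer.capture('top')
q=viewer.capture('scene')[0]
cv2.imwrite('pics/k2.png',np.hstack([cv2.resize(p[170:245,155:235,::-1],(400,375),interpolation=cv2.INTER_CUBIC),cv2.resize(q[115:190,355:435,::-1],(400,375),interpolation=cv2.INTER_CUBIC)]))
"
```

```text
t 40.95 pos [485.9 348.4  74.8] yaw 20.7 j1,j6 [24.9 94.2] open 0.099 gf 30.0 F [-2.7  1.5  7. ] Mz [0.28 0.44 0.18]
```

View pics/k2.png

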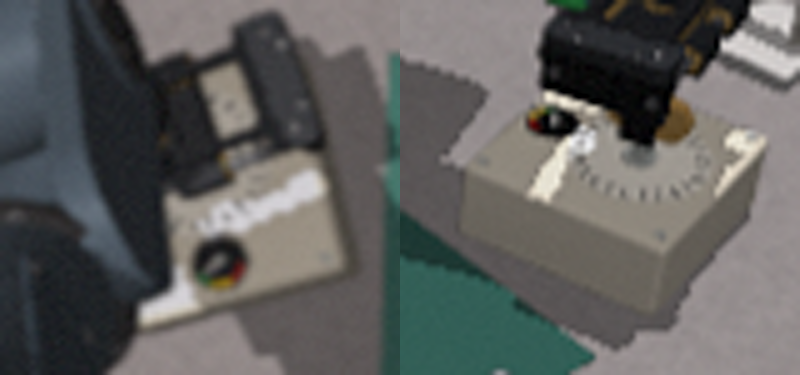

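>>> send_rows([
  [0,0,0,0,0,0.06],
  [0,0,0,0,0,0.12],
])

```text
time_s: 41.25
position: [0.4859, 0.3485, 0.0748]
tcp_rot: [[0.985, 0.173, -0.002], [0.173, -0.985, -0.0], [-0.002, -0.0, -1.0]]
force: [-2.9, 2.2, 6.4]
opening: 0.107
grasp_force: 30.0
```

```bash
python3 go.py
```

```text
t 41.25 pos [485.9 348.5  74.8] yaw 9.9 j1,j6 [ 24.9 104.9] open 0.107 gf 30.0 F [-2.9  2.2  6.4] Mz [0.36 0.53 0.53]
```

>>> send_rows([
  [0,0,0,0,0,0.06],
  [0,0,0,0,0,0.12],
])

```text
time_s: 41.45
position: [0.4859, 0.3485, 0.0747]
tcp_rot: [[1.0, -0.013, -0.002], [-0.013, -1.0, -0.001], [-0.002, 0.001, -1.0]]
force: [-1.5, 1.9, 6.8]
opening: 0.125
grasp_force: 35.4
```

```bash
python3 go.py
```

```text
t 41.45 pos [485.9 348.5  74.7] yaw -0.7 j1,j6 [ 24.9 115.7] open 0.125 gf 35.4 F [-1.5  1.9  6.8] Mz [0.44 0.41 0.91]
```

>>> send_rows([
  [0,0,0,0,0,0.06],
  [0,0,0,0,0,0.1],
])

```text
time_s: 41.65
position: [0.4864, 0.3486, 0.0748]
tcp_rot: [[0.986, -0.167, -0.001], [-0.167, -0.986, -0.001], [-0.0, 0.001, -1.0]]
force: [-2.5, 2.0, 5.9]
opening: 0.153
grasp_force: 41.3
```

```bash
python3 go.py
```

```text
t 41.65 pos [486.4 348.6  74.8] yaw -9.6 j1,j6 [ 24.9 124.6] open 0.153 gf 41.3 F [-2.5  2.   5.9] Mz [0.46 0.38 1.12]
```

>>> send_rows([
  [0,0,0,0,0,-0.08],
  [0,0,0,0,0,-0.16],
  [0,0,0,0,0,-0.2],
  [0,0,0,0,0,-0.2],
])

```text
time_s: 42.05
position: [0.4868, 0.3487, 0.0747]
tcp_rot: [[0.989, 0.145, -0.0], [0.145, -0.989, 0.001], [-0.0, -0.001, -1.0]]
force: [-1.4, 1.8, 5.2]
opening: 0.115
grasp_force: 28.9
```

```bash
python3 go.py
```

```text
t 42.05 pos [486.8 348.7  74.7] yaw 8.3 j1,j6 [ 24.9 106.6] open 0.115 gf 28.9 F [-1.4  1.8  5.2] Mz [0.39 0.29 0.36]
```

>>> send_rows([
  [0,0,0,0,0,0],
  [0,0,0,0,0,0],
  [0,0,0,0,0,0],
  [0,0,0,0,0,0],
  [0,0,-0.1,0,0,0],
  [0,0,-0.3,0,0,0],
  [0,0,-0.4,0,0,0],
  [0,0,-0.4,0,0,0],
], grip=0.45)

```text
time_s: 42.85
position: [0.4901, 0.3494, 0.1786]
tcp_rot: [[0.99, 0.144, 0.009], [0.143, -0.99, 0.004], [0.009, -0.002, -1.0]]
force: [0.1, -1.3, 1.3]
opening: 0.451
grasp_force: 0.0
```

```bash
python3 go.py 619.5,134,150,60 619.5,134,80,60
```

```text
t 42.85 pos [490.1 349.4 178.6] yaw 8.3 j1,j6 [ 24.9 106.6] open 0.451 gf 0.0 F [ 0.1 -1.3  1.3] Mz [ 0.03 -0.01  0.02]
619.5,134,150,60 [0.3876 0.9272 0.1154] [ 0.0011 -0.0061 -0.575 ]
619.5,134,80,60 [0.3851 0.9279 0.3954] [ 0.0011 -0.0061 -0.575 ]
```

>>> send_rows([
  [0.388,0.927,0.115,0,0,-0.575],
  [0.388,0.927,0.115,0,0,-0.575],
  [0.388,0.927,0.115,0,0,-0.575],
  [0.388,0.927,0.115,0,0,-0.575],
  [0.388,0.927,0.115,0,0,-0.575],
  [0.388,0.927,0.115,0,0,-0.575],
  [0.388,0.927,0.115,0,0,-0.575],
  [0.388,0.927,0.115,0,0,-0.575],
  [0.388,0.927,0.115,0,0,-0.575],
  [0.388,0.927,0.115,0,0,-0.575],
], grip=0)

```text
time_s: 43.85
position: [0.6159, 0.1334, 0.145]
tcp_rot: [[0.499, 0.866, -0.001], [0.866, -0.499, -0.0], [-0.001, -0.001, -1.0]]
force: [-0.3, 0.5, -0.1]
opening: 0.005
grasp_force: 0.0
```

```bash
python3 go.py 619.5,133.5,66,60;python3 -c "
from m import *
p,d=viewer.capture('top')
q,e,P=relays('scene')
cv2.imwrite('pics/k3.png',np.hstack([cv2.resize(p[170:245,155:235,::-1],(400,375),interpolation=cv2.INTER_CUBIC),cv2.resize(q[115:190,355:435,::-1],(400,375),interpolation=cv2.INTER_CUBIC)]))
P=cloud('top',d);z=P[...,2];H=hsv(p);roi=(abs(P[...,0]-.47)<.08)&(abs(P[...,1]-.345)<.08)
m=roi&(z>.09)&(z<.12)&(H[...,1]>110)&(H[...,0]<30)
print(m.sum(),rect('top',m,.104))
"
```

```text
t 43.85 pos [615.9 133.4 145. ] yaw 60.0 j1,j6 [ 2.1 32. ] open 0.005 gf 0.0 F [-0.3  0.5 -0.1] Mz [-0.05 -0.06 -0.03]
619.5,133.5,66,60 [0.008  0.0126 0.3159] [-0.0006  0.0004  0.0004]
scene blue 865 z 0.0825 (array([634. , -16.3]), 37.0, 179.1, -84.8) cen [ 0.64   -0.0243  0.0893]
scene orange 123 z 0.0448 (array([ 462.6, -329. ]), 36.3, 44.6, 81.8) cen [ 0.4643 -0.3293  0.0434]
47 (array([486.8, 346.1]), 12.4, 47.9, 14.6)
```

View pics/k3.png

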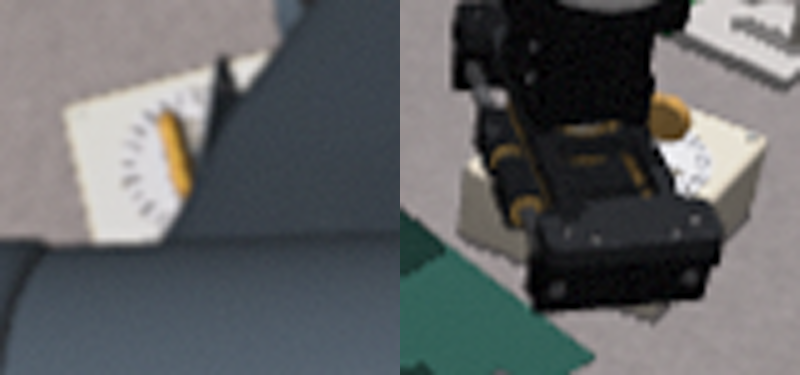

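>>> send_rows([
  [0.008,0.013,0.15,0,0,0],
  [0.008,0.013,0.316,0,0,0],
  [0.008,0.013,0.316,0,0,0],
  [0.008,0.013,0.316,0,0,0],
  [0.008,0.013,0.316,0,0,0],
])

```text
time_s: 44.45
position: [0.6219, 0.1333, 0.0687]
tcp_rot: [[0.499, 0.866, 0.004], [0.866, -0.499, 0.0], [0.002, 0.003, -1.0]]
force: [0.0, 0.6, 0.9]
opening: 0.003
grasp_force: 0.0
```

```bash
python3 go.py 619.5,133.5,50.5,60
```

```text
t 44.45 pos [621.9 133.3  68.7] yaw 60.0 j1,j6 [ 2. 32.] open 0.003 gf 0.0 F [0.  0.6 0.9] Mz [ 0.03 -0.03  0.05]
619.5,133.5,50.5,60 [-0.0042 -0.0091  0.0727] [ 0.0021 -0.0013  0.0005]
```

>>> send_rows([
  [-0.003,-0.005,0.03,0,0,0],
  [-0.003,-0.005,0.05,0,0,0],
  [-0.003,-0.005,0.065,0,0,0],
  [-0.003,-0.005,0.072,0,0,0],
  [-0.003,-0.005,0.072,0,0,0],
  [-0.003,-0.005,0.072,0,0,0],
  [-0.003,-0.005,0.072,0,0,0],
])

```text
time_s: 45.15
position: [0.6201, 0.1331, 0.0522]
tcp_rot: [[0.499, 0.866, 0.004], [0.866, -0.499, 0.0], [0.002, 0.003, -1.0]]
force: [-3.8, 0.4, 18.7]
opening: 0.0
grasp_force: 8.7
```

```bash
python3 go.py 619.5,133.5,51,60
```

```text
t 45.15 pos [620.1 133.1  52.2] yaw 60.0 j1,j6 [ 2. 32.] open 0.0 gf 8.7 F [-3.8  0.4 18.7] Mz [-0.01  0.57  0.03]
619.5,133.5,51,60 [ 0.0002 -0.003   0.0049] [ 0.0019 -0.0012  0.0004]
```

>>> send_rows([
  [0,0,0,0,0,0],
  [0,0,0,0,0,0],
  [0,0,-0.1,0,0,0],
  [0,0,-0.3,0,0,0],
  [0,0,-0.5,0,0,0],
  [-0.4,0.0,-0.6,0,0,0],
  [-0.8,0.0,-0.6,0,0,0],
  [-0.8,0.0,-0.6,0,0,0],
  [-0.8,0.0,-0.6,0,0,0],
  [-0.8,0.0,-0.6,0,0,0],
])

```text
time_s: 46.15
position: [0.5161, -0.0443, 0.199]
tcp_rot: [[0.505, 0.863, -0.002], [0.863, -0.505, -0.001], [-0.002, -0.001, -1.0]]
force: [0.1, 0.9, -0.4]
opening: 0.003
grasp_force: 0.0
```

```bash
python3 go.py;python3 -c "
from m import *
p,d=viewer.capture('top')
q,e,P=relays('scene')
cv2.imwrite('pics/k4.png',np.hstack([cv2.resize(p[125:245,155:275,::-1],(400,400),interpolation=cv2.INTER_CUBIC),cv2.resize(q[125:185,360:420,::-1],(400,400),interpolation=cv2.INTER_CUBIC)]))
"
```

```text
t 46.15 pos [516.1 -44.3 199. ] yaw 59.7 j1,j6 [-17.2  13.1] open 0.003 gf 0.0 F [ 0.1  0.9 -0.4] Mz [-0.01 -0.07 -0.07]
scene blue 860 z 0.0826 (array([638.4, -15.3]), 45.9, 177.1, -85.1) cen [ 0.6367 -0.0209  0.0846]
scene orange 123 z 0.0447 (array([ 463.6, -329.2]), 38.6, 44.6, 82.0) cen [ 0.4699 -0.3301  0.0496]
```

View pics/k4.png

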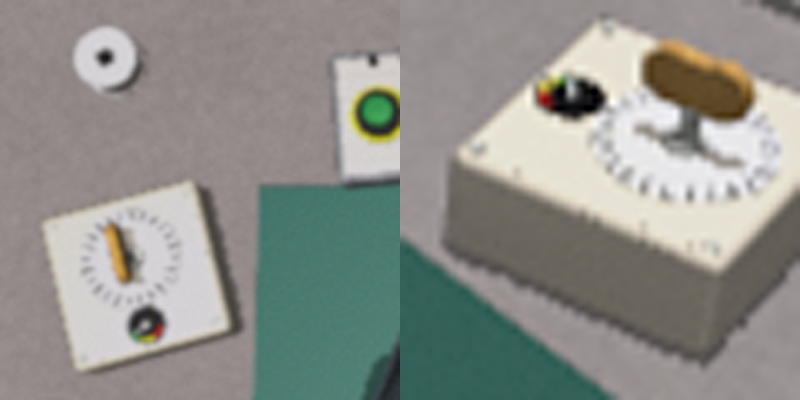

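The pointer (145,322 in the left crop) leans to green, the button is up, and all relays are in place.

```bash
python3 -c "
from rig import ticket
print(ticket.hand_in())"
```

```text
the job is handed in; nothing more can be done
None
```

The job is handed in, with no verdict returned: three blue relays are in sockets, the one orange relay is in the bin, the key was wound until the torque rose sharply at its stop, and the start button was then pressed fully down and came back up.

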